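Hang the handwheel on the J-hook for scanning and put the locked tray away

ROBOT

A 6-joint arm with a two-finger parallel gripper is mounted at the origin on the work surface. World frame = base frame: x ahead of the robot, y to its left, z up, the work surface at z = 0. Lengths are in m, angles in rad, forces in N, time in s.
With the tool pointing down it reaches from about 0.3 to 0.875 m from the base axis. Payload 6.4 kg.
Tool frame: the origin (TCP) lies at the centre of the arm's flange, where the gripper is bolted on; the fingertips stand 166 mm ahead of it and the grasp point (between the pads) lies 147 mm ahead of it; z points along the fingers, y is the direction in which the jaws open and shut (so a half turn about z gives the same grasp; the last joint's range is limited). The gripper opens to 88 mm and grips with 3 to 60 N. Pads are 18 mm wide; open, the fingers measure 123 mm over their backs; the gripper's body (75 mm by 187 mm) begins 45 mm behind the grasp point.
Start: joints at [-1.423, 0.181, 1.607, -0, 1.354, -0.206], TCP at [0.199, -0.539, 0.405] pointing down, gripper open.
Joint ranges: [-2.99, 2.99], [-0.89, 2.07], [0.3, 2.58], [-1.14, 4.28], [0, 2.63], [-3.12, 3.12]. Speed limits (rad/s): [2.57, 2.57, 3.01, 3.14, 3.14, 3.14].

INTERFACE

Orientations are given as a unit quaternion [x, y, z, w].
In Python, from station import ctrl, get_image, workorder gives the robot as it stands.
- The arm moves only by the tool move_arm, never from a script. Its argument "targets" is one flat list of numbers, 7 for each row, row after row: the shift along the tool's x, y, z in mm, then the turn, a rotation vector about the tool's x, y, z in rad, then the closure, from 0 (fully open) to 1 (shut). In form: [tx, ty, tz, rx, ry, rz, grip, tx, ty, tz, rx, ry, rz, grip, ...]. A call has 1 to 12 rows; each row shifts and turns the commanded pose from where the row before left it, along the tool's axes as they then stand; what a row does not reach is not made up. A row lasts 1/12 s, in which the tool goes at most 41.7 mm and 7.16 degrees, less where a joint would pass 70% of its speed; a pose out of reach is approached as far as the arm can. A call with a gripper value outside its range is refused whole. The fingers move at their own pace and stop on an object; the grip force is fixed at half the most. Time passes only in rows, so rows that do not move let the fingers close. It gives the time, the measured TCP pose, the force and the opening at its end, in the units of the state.
- ctrl.state(): the state, without advancing time (a new reading comes with each control period).
- get_image(name): name is "scene" or "side" or "wrist"; returns a dict with "img" (420x560x3 uint8, red, green, blue), "vertical_fov" (degrees; the focal length in pixels is half the picture's height over the tangent of half this angle, whatever the lens; pixels are square), "cx", "cy" (the principal point, pixels), "rvec" (rotation vector, rad) and "tvec" (3), from world to camera coordinates, as OpenCV has them. Camera axes: x right, y down, z forward; pixel columns grow to the right and rows downward; lengths in m; the calibration is good to about 2 mm. A picture is of the moment at which its call begins. There is no depth.
- workorder.hand_in(): hands the job in, once; it reports no verdict.
The state is a dict: "t": time; "joint_positions": joint angles; "qd": joint speeds; "effort": joint torques, N m; "tool_pos": TCP position; "eef_rot": TCP orientation; "ft_force": force on the tool from outside, world axes, zero at the start; "wrist_torque": the same for the moment, N m; "gripper_width": finger opening in m.
Only numpy, scipy, OpenCV 4.12 (cv2) and the standard library are available. Lean on these libraries where they do the work, as an engineer would, in place of code of your own. Each camera call takes 0.05 s, during which the arm holds its last target.

TASK

Take the spoked handwheel out of the pulled-out tray by its rim and hang it by the rim in the red J-hook on the column, lowering it in gently so that it hangs there freely without swinging about. Then press the green lever on the tray's slide to release the lock and slide the empty tray fully home, without slamming it. Do not drop the wheel, and leave the reference ball, the spray can and the jar where they stand.

Things in the scene. Friction and masses are not known exactly. Their poses are not given: they have to be found in the camera images.
- wheel_center (a point): Centre of the loose aluminium handwheel (0.5 kg), in mid-plane of its rim. Rim: round bar 18 mm thick bent to a ring, 180 mm outer, 144 mm inner diameter (bar centre line on radius 81 mm). Own z: wheel axis. Three 12 mm spokes: along own +x, and at +120 and -120 degrees. At the start it lies flat in the tray on its hub, z up, rim 12 mm clear of the tray floor.
- wheel_hub (a point): Middle of the hub's foot end, 21 mm below wheel_center on the axis; hub 40 mm in diameter, up to 9 mm above wheel_center. Pinched across the rim bar with about 10 to 15 N, well inside the pads, and raised while the far side still rests in the tray, the round bar turns in the pads and the wheel tips upright below the fingers. Under 5 N it slips out; the harder the pinch, the more slanted it hangs.
- hook: Column that carries the J-hook, fixed to the table. Origin at the foot of its axis, hook towards own -x, z up. Foot plate 150 x 150 mm, 10 mm thick; post 30 mm thick; clamp collar 44 mm thick at the top, 288 mm above the table; a thumbscrew at its back. Nothing stands above.
- hook_seat (a point): Lowest point of the inside of the red J-hook's trough (on top of the 10 mm round bar), where the rim must hang: 267 mm above the table, 95 mm from the column's axis. Own x points to the column, z up. The hook lies in the own x-z plane; trough 22 mm wide inside. The shank from column to trough is up to 28 mm above this point. The wheel hangs here with its axis along own x, either way round.
- hook_tip (a point): Free end of the J-hook, 19 mm out from hook_seat (own -x) and 30 mm above it; the rim must go over it from the front.
- tray (a joint): How far the tray is pushed in from fully out, in m: 0 at the start (fully out, locked), 0.255 fully home. It closes along own +x of tray_front. 1.6 kg, 2.5 N of friction when free. Inside 260 mm long, 266 mm wide, floor 35 mm and side walls 55 mm above the table. The fixed grey drawer unit is 96 mm high; from 95 mm behind its front a control box on it reaches 152 mm.
- tray_front (a point): Middle of the outer face of the tray's white front panel, 70 mm above the table; own +x is the way the tray closes. Panel 334 mm wide (own y), 16 to 90 mm above the table, 10 mm thick; a lip pull 110 mm long and 12 mm deep stands out at its top middle, 84 to 90 mm above the table. Moves with the tray; when home, this face stands 10 mm in front of the unit.
- lever_tab (a point): Middle of the top of the green thumb tab of the slide lock's release lever, beside the tray's own +y side wall, about 73 mm above the table; moves with the tray. Tab 34 mm long (own x), 16 mm wide; a ridge 7 mm high crosses it 16 mm towards own +x. Own x is the way the tray closes.
- lever (a joint): Angle of the release lever, rad: 0 at rest, 0.24 pressed right down. The tab goes down about 12 mm against a spring (2 N at first, 7 N at the bottom); the lock lets go past about 0.15. Keep it down while easing the tray in by the first 20 mm; after that the lever may be let go and the tray runs freely.
- target: Bystander: white reference ball, 38 mm, on a dark steel foot 44 mm in diameter; 71 mm tall. Origin under its centre.
- spray: Bystander: spray can, 52 mm in diameter, 155 mm tall. Origin under its centre.
- jar: Bystander: clear jar with a black lid, 60 mm in diameter, 75 mm tall. Origin under its centre.

How it is judged:
By the outcome, as a careful person would: the job done as asked, in the order asked, and still so for the second after the job is handed in, with the robot touching nothing.
It also fails if it takes over 72 s, if anything falls off the work surface, if the arm or the gripper's body presses on something with over 40 N, if the wrist force passes 120 N, or if a joint passes its speed limit or range.

## Working session

There is one attempt and no reset: what is moved stays moved. The work goes in short steps, Python scripts to look and compute and a tool call to move; the robot and the scene stay as the last step left them, time stands still between calls to the robot, and variables do not carry over. Pictures are saved under pics/ and viewed, and the job is handed in when it is done.

Besides the shell and the picture viewer there is one more tool, called after ">>>" as a command line: name --argument value ..., lists and objects as JSON in quotes. move_arm: Moves the arm, as the interface text tells. Its arguments: {"type":"object","properties":{"targets":{"type":"array"}},"required":["targets"]}

```bash
mkdir -p pics; ls; cat > h.py <<'E'
import numpy as np, cv2
from station import ctrl,get_image,workorder
def snap(name,fn):
    d=get_image(name); cv2.imwrite('pics/'+fn+'.png',d['img'][:,:,::-1])
    np.savez('pics/'+fn+'.npz',**{k:np.array(v) for k,v in d.items()}); return d
def load(fn): return dict(np.load('pics/'+fn+'.npz'))
def K(d):
    f=d['img'].shape[0]/2/np.tan(np.radians(float(d['vertical_fov']))/2)
    return np.array([[f,0,float(d['cx'])],[0,f,float(d['cy'])],[0,0,1]])
def ray(d,u,v):
    R=cv2.Rodrigues(np.array(d['rvec'],float))[0]; t=np.array(d['tvec'],float).ravel()
    return -R.T@t, R.T@(np.linalg.inv(K(d))@[u,v,1])
def atz(d,u,v,z):
    o,r=ray(d,u,v); return o+r*(z-o[2])/r[2]
def proj(d,P):
    P=np.atleast_2d(np.array(P,float)); return cv2.projectPoints(P,np.array(d['rvec'],float),np.array(d['tvec'],float),K(d),None)[0].reshape(-1,2)
def tri(obs):
    A=np.zeros((3,3));b=np.zeros(3)
    for d,u,v in obs:
        o,r=ray(d,u,v); r/=np.linalg.norm(r); M=np.eye(3)-np.outer(r,r);A+=M;b+=M@o
    return np.linalg.solve(A,b)
E
python3 - <<'E'
from h import *
print(ctrl.state())
for n in ['scene','side','wrist']:
    d=snap(n,n+'0'); print(n,d['vertical_fov'],d['cx'],d['cy'],ray(d,280,210))
E
```

```text
pics
{'t': 0.0, 'joint_positions': array([-1.42327824e+00,  1.81499423e-01,  1.60801775e+00,  5.70830396e-06,
        1.35381714e+00, -2.06328011e-01]), 'qd': array([-0.00012014,  0.00099642, -0.00096915, -0.0008765 ,  0.00112884,
       -0.00039076]), 'effort': array([ 1.90462444e-03, -4.33865190e+01, -3.41844642e+01,  7.05703930e-02,
        3.86936765e-02, -1.36488161e-04]), 'tool_pos': array([ 0.1992047 , -0.53910978,  0.40382859]), 'eef_rot': array([ 9.84389635e-01,  1.76000816e-01,  2.83885360e-05, -8.70372079e-04]), 'ft_force': array([ 0.47471643, -0.46763642, -0.374351  ]), 'wrist_torque': array([0.01157668, 0.00221287, 0.03142151]), 'gripper_width': 0.08824177036193574}
scene 48.58739637301817 281.02228752218866 210.09437637503413 (array([1.44764316, 0.95163754, 1.22706801]), array([-0.54244623, -0.5736574 , -0.61373784]))
side 48.54104661468946 278.6410938553872 211.62258729734296 (array([0.1139363 , 1.02672621, 1.0184044 ]), array([ 0.29737147, -0.74958978, -0.59135947]))
wrist 68.53164424884272 283.18194259219894 209.55615338362233 (array([ 0.26702081, -0.51347898,  0.38498689]), array([-0.26845468, -0.08670831, -0.95943858]))
```

View pics/scene0.png

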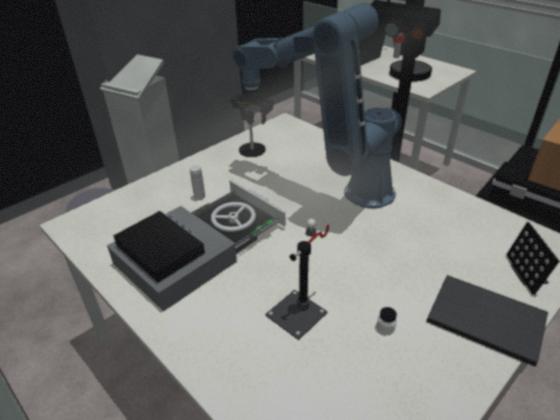

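View pics/side0.png

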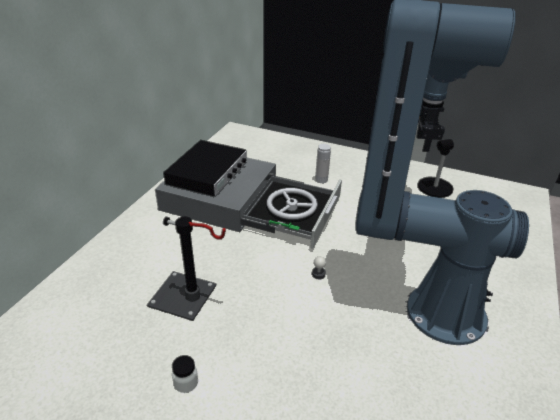

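View pics/wrist0.png

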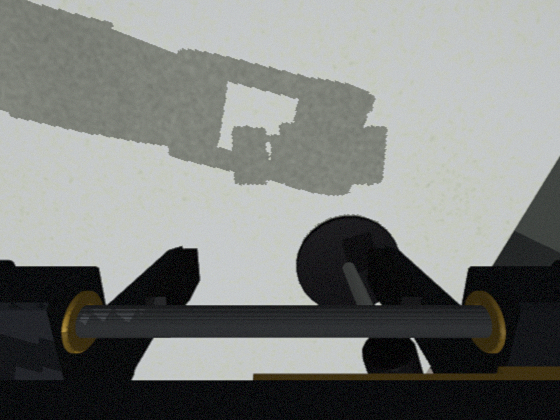

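```bash
python3 - <<'E'
from h import *
def crop(fn,x0,y0,x1,y1,s,out):
    i=cv2.imread('pics/'+fn+'.png')[y0:y1,x0:x1]; i=cv2.resize(i,None,fx=s,fy=s,interpolation=cv2.INTER_CUBIC)
    for x in range((x0//10+1)*10,x1,10):
        cv2.putText(i,str(x),(int((x-x0)*s)-8,8),0,.3,(0,255,255),1); cv2.line(i,(int((x-x0)*s),10),(int((x-x0)*s),14),(0,255,255),1)
    for y in range((y0//10+1)*10,y1,10):
        cv2.putText(i,str(y),(0,int((y-y0)*s)+3),0,.3,(0,255,255),1); cv2.line(i,(20,int((y-y0)*s)),(24,int((y-y0)*s)),(0,255,255),1)
    cv2.imwrite('pics/'+out+'.png',i)
crop('scene0',170,160,310,260,5.5,'c1')
crop('side0',230,160,360,260,6,'c2')
crop('scene0',250,215,345,335,5,'c3')
crop('side0',140,205,240,320,5,'c4')
E
```

```text
(no output)
```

View pics/c1.png

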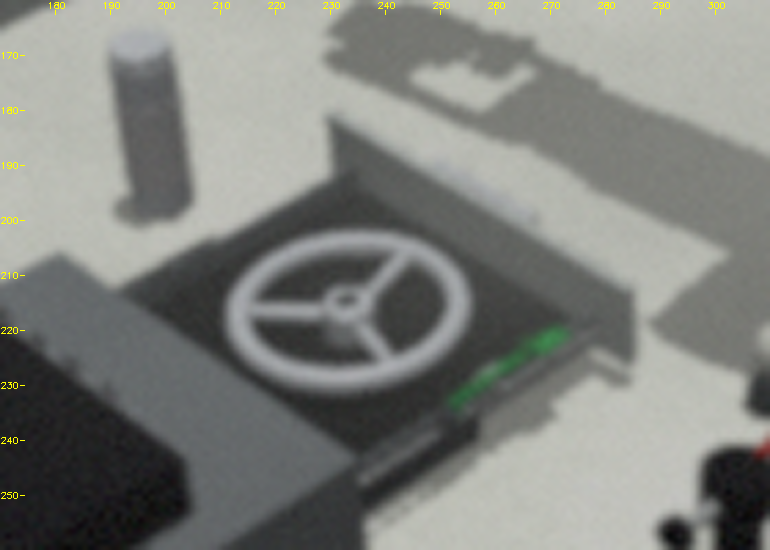

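View pics/c2.png

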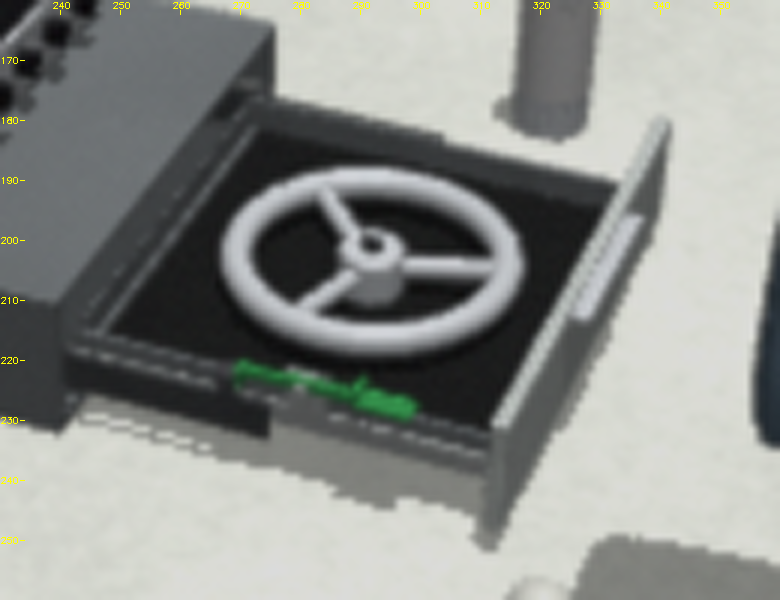

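View pics/c3.png

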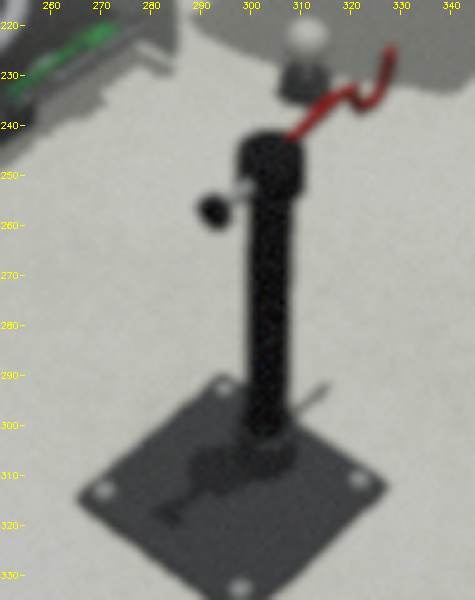

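View pics/c4.png

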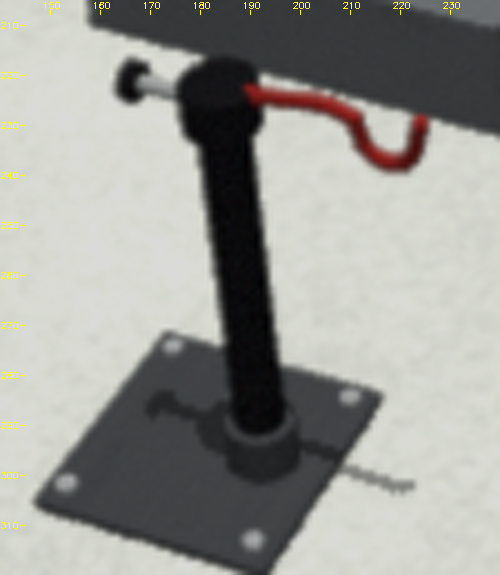

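```bash
python3 - <<'E'
from h import *
from scipy.optimize import least_squares
S=load('scene0');T=load('side0')
a=np.linspace(0,2*np.pi,180); b=np.linspace(0,2*np.pi,16); A,B=np.meshgrid(a,b)
tor=np.c_[((.081+.009*np.cos(B))*np.cos(A)).ravel(),((.081+.009*np.cos(B))*np.sin(A)).ravel(),(.009*np.sin(B)).ravel()]
def bb(d,c):
    p=proj(d,tor+c); return np.r_[p.min(0),p.max(0)]
mS=np.array([210.9,201.8,255.7,231.5]);mT=np.array([266.4,187.7,317.5,219.8])
f=lambda c:np.r_[bb(S,c)-mS,bb(T,c)-mT]
r=least_squares(f,[.5,-.2,.056],diff_step=1e-4);print('wheel free z',r.x,r.fun)
r=least_squares(lambda c:f([c[0],c[1],.056]),r.x[:2],diff_step=1e-4);print('wheel',r.x,r.fun); w=np.r_[r.x,.056]
# spokes
for n,d,pts in [('S',S,[(245,206),(214.5,216.5),(241,225.5)]),('T',T,[(283.5,191.5),(311.5,204.5),(280.5,211)])]:
    for p in pts:
        q=atz(d,*p,.056)-w; print(n,np.degrees(np.arctan2(q[1],q[0])),np.hypot(q[0],q[1]))
print('hub',atz(S,233,214.5,.065),atz(T,291.8,200.5,.065))
for n,d,pts in [('S',S,[(230,181),(285,213)]),('T',T,[(340.5,180.5),(312.8,230.5)])]:
    for p in pts: print('panel',n,p,atz(d,*p,.09))
print('tab', atz(S,270.5,220.5,.073),atz(T,295,226.5,.073),atz(T,298.5,228,.073))
print('ridge',atz(T,290,224,.08))
print('plate S',[atz(S,*p,.01) for p in [(295,290),(265.5,315),(328,312)]])
print('plate T',[atz(T,*p,.01) for p in [(173,271.5),(216.5,284),(147,305.5),(194,320)]])
print('bolts S',[atz(S,*p,.012) for p in [(295,292),(271,313),(322,311),(298,332)]])
print('bolts T',[atz(T,*p,.012) for p in [(174.5,274),(210,284),(153,301.5),(190.5,313)]])
print('collar', tri([(S,304,243.5),(T,184.5,220)]))
print('tip',tri([(S,328,224.5),(T,224.5,228.5)]),'seat',tri([(S,323,235.5),(T,219,237.5)]))
print('tip z',atz(S,328,224.8,.297),atz(T,224.5,228.8,.297),'seat z',atz(S,323,234.8,.267),atz(T,219,236.5,.267))
print('ball',tri([(S,311.5,222),(T,319.5,262)]), 'spray',atz(S,195,168,.155),atz(T,323.5,148.5,.155),'jar',atz(S,388,314,.075),atz(T,183.5,364,.075))
E
```

```text
wheel free z [ 0.57417664 -0.24662794  0.05807594] [ 0.10848647  0.10888373  0.01026761 -0.04712998  0.25695743  0.29026079
 -0.28141795 -0.36746624]
wheel [ 0.57407052 -0.24838508] [-0.08097384  0.31913362 -0.23371121  0.1400312   0.48064764  0.52534774
 -0.13430507 -0.1624943 ]
S -167.0196889035914 0.08079091133685183
S -45.04385984261778 0.07582551484478206
S 76.94949935155165 0.06837380397266078
T -45.14779591644809 0.0801558392357731
T -161.5175464679297 0.06913566734930404
T 71.56736195868434 0.06314887679065904
hub [ 0.5735857  -0.24907958  0.065     ] [ 0.57710441 -0.25206348  0.065     ]
panel S (230, 181) [ 0.45116204 -0.41369476  0.09      ]
panel S (285, 213) [ 0.44233259 -0.08321874  0.09      ]
panel T (340.5, 180.5) [ 0.44768499 -0.41390638  0.09      ]
panel T (312.8, 230.5) [ 0.4430151  -0.09152249  0.09      ]
tab [ 0.50064199 -0.10566283  0.073     ] [ 0.50934904 -0.10765046  0.073     ] [ 0.49606332 -0.10500167  0.073     ]
ridge [ 0.52614136 -0.10480872  0.08      ]
plate S [array([0.65268827, 0.17702137, 0.01      ]), array([0.80017886, 0.18466982, 0.01      ]),
[... 382 characters left out ...]
ay([0.77483741, 0.30943008, 0.012     ])]
bolts T [array([0.78638483, 0.19018332, 0.012     ]), array([0.66663337, 0.1833049 , 0.012     ]), array([0.78051371, 0.31026791, 0.012     ]), array([0.66044158, 0.3038404 , 0.012     ])]
collar [0.68447982 0.24559233 0.29127149]
tip [0.57182123 0.24163278 0.29695539] seat [0.59033318 0.23938403 0.26082193]
tip z [0.57348189 0.24343049 0.297     ] [0.57141636 0.24178896 0.297     ] seat z [0.59331204 0.24172024 0.267     ] [0.58834472 0.24233134 0.267     ]
ball [0.38432398 0.0068204  0.06037603] spray [ 0.54980793 -0.51997138  0.155     ] [ 0.54969065 -0.50518985  0.155     ] jar [0.56282748 0.49410486 0.075     ] [0.55931145 0.4898155  0.075     ]
```

```bash
python3 - <<'E'
from h import *
S=load('scene0');T=load('side0');W=load('wrist0')
print('stand base',atz(S,252,150,0),atz(T,435,187,0)); print('stand top', tri([(S,252,122),(T,446,147)]))
c=np.array([.685,.2455]); 
print('post foot',atz(S,303,301,.0),atz(T,191,288,0.01))
R=ray(W,280,210); print(R)
from scipy.spatial.transform import Rotation as Ro
q=Ro.from_quat(ctrl.state()['eef_rot']); th=np.degrees(np.arctan2(*q.as_matrix()[[1,0],0])); print('theta',th, q.as_matrix())
E
```

```text
stand base [ 0.11187049 -0.66017512  0.        ] [ 0.11911606 -0.6668441   0.        ]
stand top [ 0.11977095 -0.63924547  0.1826565 ]
post foot [0.66290402 0.22528975 0.        ] [0.7108155  0.21888802 0.01      ]
(array([ 0.26702081, -0.51347898,  0.38498689]), array([-0.26845468, -0.08670831, -0.95943858]))
theta 20.27061657705235 [[ 9.38066697e-01  3.46454669e-01 -1.82770390e-04]
 [ 3.46454608e-01 -9.38065854e-01  1.28797468e-03]
 [ 2.74774178e-04 -1.27152779e-03 -9.99999154e-01]]
```

```bash
cat >> h.py <<'E'
from scipy.spatial.transform import Rotation as Ro
def st():
    s=ctrl.state(); M=Ro.from_quat(s['eef_rot']).as_matrix()
    print('t %.2f'%s['t'],'tcp',np.round(s['tool_pos'],4),'grasp',np.round(s['tool_pos']+.147*M[:,2],4),'th %.2f'%np.degrees(np.arctan2(M[1,0],M[0,0])),'zt',np.round(M[:,2],3),'F',np.round(s['ft_force'],1),'w %.1f'%(1000*s['gripper_width']),'j',np.round(s['joint_positions'],2)); return s,M
def need(P,th_target=None,grasp=True):
    s,M=st(); p=s['tool_pos']+(.147*M[:,2] if grasp else 0)
    print('tool-frame mm',np.round(1000*M.T@(np.array(P)-p),1))
E
python3 -c "
from h import *
need([.553,-.170,.257])"
```

```text
t 0.15 tcp [ 0.1992 -0.5392  0.404 ] grasp [ 0.1992 -0.539   0.257 ] th 20.27 zt [-0.     0.001 -1.   ] F [ 0.2 -0.5 -0.1] w 88.5 j [-1.42  0.18  1.61  0.    1.35 -0.21]
tool-frame mm [ 459.8 -223.6    0.5]
```

>>> move_arm --targets '[6,-3,0,0,0,0,0.45,14,-7,0,0,0,0,0.45,22,-11,0,0,0,0,0.45,26,-12,0,0,0,0,0.45,26,-12,0,0,0,0,0.45,26,-12,0,0,0,0,0.45,26,-12,0,0,0,0,0.45,26,-12,0,0,0,0,0.45,26,-13,0,0,0,0,0.45,26,-13,0,0,0,0,0.45,26,-13,0,0,0,0,0.45,26,-13,0,0,0,0,0.45]'

```text
t: 1.15
tool_pos: [0.4131, -0.3165, 0.4048]
eef_rot: [0.984, 0.176, 0.0, -0.0]
ft_force: [0.8, 0.2, -0.1]
gripper_width: 0.0485
```

>>> move_arm --targets '[26,-13,0,0,0,0,0.45,26,-13,0,0,0,0,0.45,26,-13,0,0,0,0,0.45,26,-13,0,0,0,0,0.45,26,-13,0,0,0,0,0.45,24,-12,0,0,0,0,0.45,16,-8,0,0,0,0,0.45,10,-5,0,0,0,0,0.45,4,-1,0,0,0,0,0.45,0,0,0,0,0,0,0.45,0,0,0,0,0,0,0.45]'

```text
t: 2.07
tool_pos: [0.5528, -0.1701, 0.4046]
eef_rot: [0.984, 0.176, -0.0, 0.0]
ft_force: [-0.4, 0.2, -0.4]
gripper_width: 0.0483
```

```bash
python3 -c "
from h import *
need([.553,-.170,.257]); snap('wrist','w1')"
```

```text
t 2.07 tcp [ 0.5528 -0.1701  0.4046] grasp [ 0.5527 -0.1701  0.2576] th 20.27 zt [-0.001 -0.    -1.   ] F [-0.4  0.2 -0.4] w 48.3 j [-0.5   0.19  1.6  -0.    1.36  0.71]
tool-frame mm [0.3 0.  0.6]
```

View pics/w1.png

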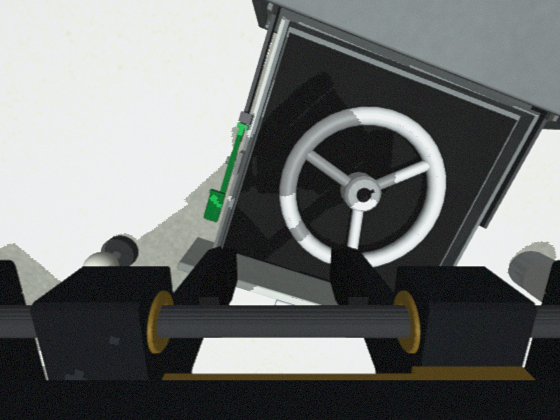

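```bash
python3 - <<'E'
from h import *
from scipy.optimize import least_squares
W=load('w1')
a=np.linspace(0,2*np.pi,180); b=np.linspace(0,2*np.pi,16); A,B=np.meshgrid(a,b)
tor=np.c_[((.081+.009*np.cos(B))*np.cos(A)).ravel(),((.081+.009*np.cos(B))*np.sin(A)).ravel(),(.009*np.sin(B)).ravel()]
def bb(c):
    p=proj(W,tor+c); return np.r_[p.min(0),p.max(0)]
m=np.array([279.5,106.3,446.5])
r=least_squares(lambda c:bb([c[0],c[1],.056])[:3]-m,[.574,-.248],diff_step=1e-4); w=np.r_[r.x,.056]; print(w,r.fun,bb(w))
print('hub',atz(W,362,193.5,.065))
for p in [(310,155),(427,166),(354,247)]:
    q=atz(W,*p,.056)-w; print(np.degrees(np.arctan2(q[1],q[0])),np.hypot(q[0],q[1]))
im=W['img'][170:300,180:270]; im=cv2.resize(im,None,fx=6,fy=6,interpolation=cv2.INTER_CUBIC); cv2.imwrite('pics/w1c.png',im[:,:,::-1])
im=W['img'][0:300,180:560]; im=cv2.resize(im,None,fx=2,fy=2,interpolation=cv2.INTER_CUBIC); cv2.imwrite('pics/w1d.png',im[:,:,::-1])
E
```

```text
[ 0.57796477 -0.25242902  0.056     ] [ 0.52781812 -0.07014742 -0.51579435] [280.02781812 106.22985258 445.98420565 267.96637281]
hub [ 0.57830647 -0.24976067  0.065     ]
75.05501212503123 0.07111607090128781
-46.25281173930302 0.07347035130527726
-163.9425765351218 0.0645201918189394
```

View pics/w1c.png

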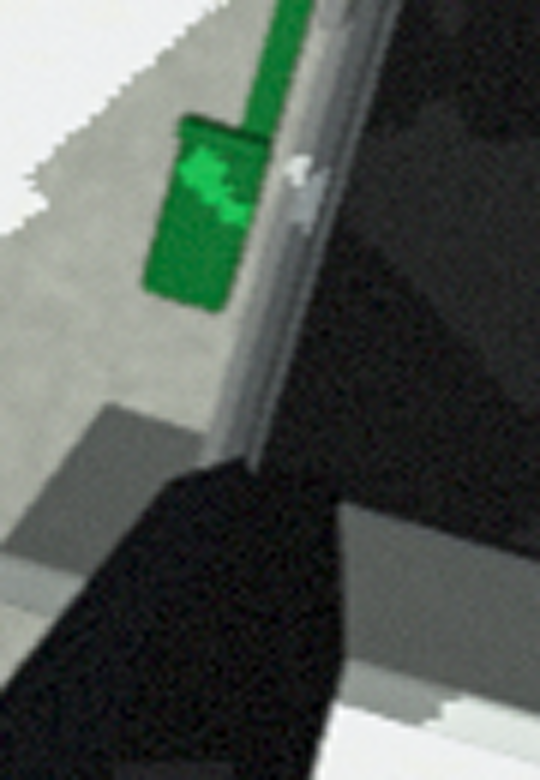

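View pics/w1d.png

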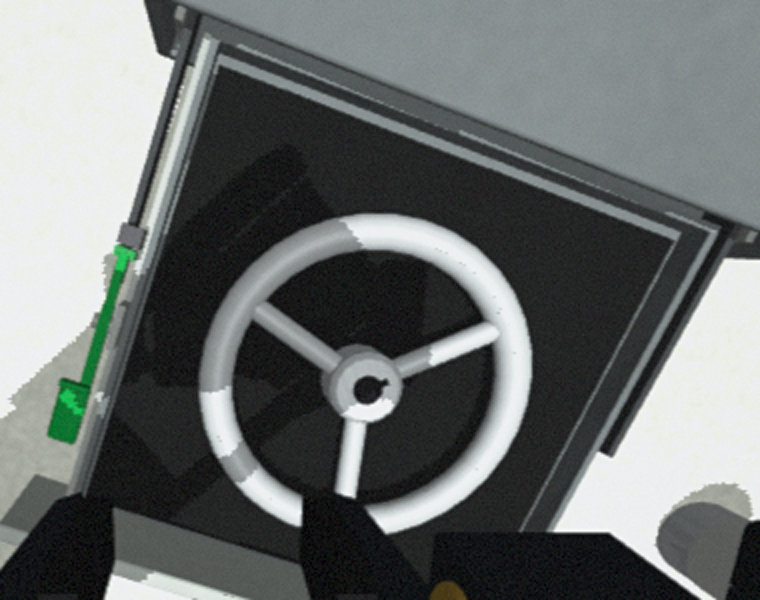

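```bash
python3 - <<'E'
from h import *
W=load('w1')
for n,p,z in [('tab end a',(204.2,218.6),.073),('tab end b',(216.5,221.7),.073),('ridge a',(210.5,190),.08),('ridge b',(225,193.5),.08),('wall floor',(240,191),.035),('wall top outer',(224,210),.055),('rear floor L',(288.5,32),.035),('rear floor R',(520,118),.035),('sidefloorR',(443,265),.035),('unit R corner',(560,115),.096),('unit L',(255,0),.096)]: print(n,atz(W,*p,z))
need([.5555,-.1723,.257])
E
```

```text
tab end a [ 0.49610012 -0.10064198  0.073     ]
tab end b [ 0.49729191 -0.11394997  0.073     ]
ridge a [ 0.53046684 -0.09913221  0.08      ]
ridge b [ 0.53206712 -0.11401006  0.08      ]
wall floor [ 0.52793281 -0.1250439   0.035     ]
wall top outer [ 0.5063231  -0.11608226  0.055     ]
rear floor L [ 0.70211612 -0.12018462  0.035     ]
rear floor R [ 0.71114283 -0.38637677  0.035     ]
sidefloorR [ 0.52551821 -0.39271064  0.035     ]
unit R corner [ 0.71005582 -0.37658885  0.096     ]
unit L [ 0.70028699 -0.09057292  0.096     ]
t 2.12 tcp [ 0.5526 -0.1704  0.4046] grasp [ 0.5526 -0.1704  0.2576] th 20.23 zt [-0. -0. -1.] F [0.1 0.1 0.3] w 48.5 j [-0.5   0.19  1.6  -0.    1.36  0.71]
tool-frame mm [2.1 2.8 0.6]
```

>>> move_arm --targets '[2,3,5,0,0,0,0.52,0,0,12,0,0,0.03,0.52,0,0,18,0,0,0.03,0.52,0,0,22,0,0,0.03,0.52,0,0,24,0,0,0,0.52,0,0,24,0,0,0,0.52,0,0,24,0,0,0,0.52,0,0,20,0,0,0,0.52,0,0,14,0,0,0,0.52,0,0,8,0,0,0,0.52,0,0,5,0,0,0,0.52,0,0,0,0,0,0,0.52]'

```text
t: 3.12
tool_pos: [0.5556, -0.1724, 0.2278]
eef_rot: [0.991, 0.131, -0.001, -0.0]
ft_force: [0.2, -0.4, 0.8]
gripper_width: 0.0421
```

```bash
python3 - <<'E'
from h import *
need([.5555,-.1723,.058]); snap('wrist','w2'); snap('side','s2')
im=load('s2')['img'][150:260,220:370]; im=cv2.resize(im,None,fx=5,fy=5,interpolation=cv2.INTER_CUBIC); cv2.imwrite('pics/s2c.png',im[:,:,::-1])
E
```

```text
t 3.12 tcp [ 0.5556 -0.1724  0.2278] grasp [ 0.5554 -0.1724  0.0808] th 15.06 zt [-0.001  0.001 -1.   ] F [ 0.2 -0.4  0.8] w 42.1 j [-0.5   0.41  1.71 -0.    1.02  0.8 ]
tool-frame mm [ 0.1 -0.  22.8]
```

View pics/w2.png

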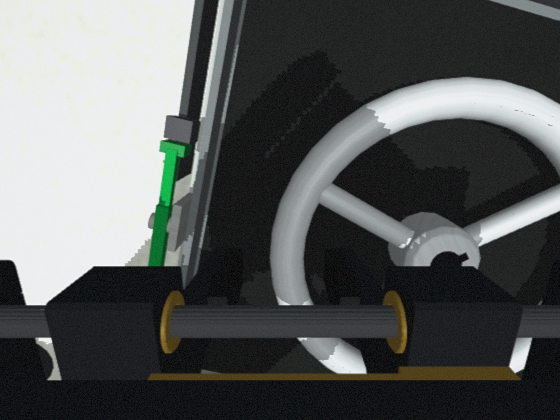

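View pics/s2c.png

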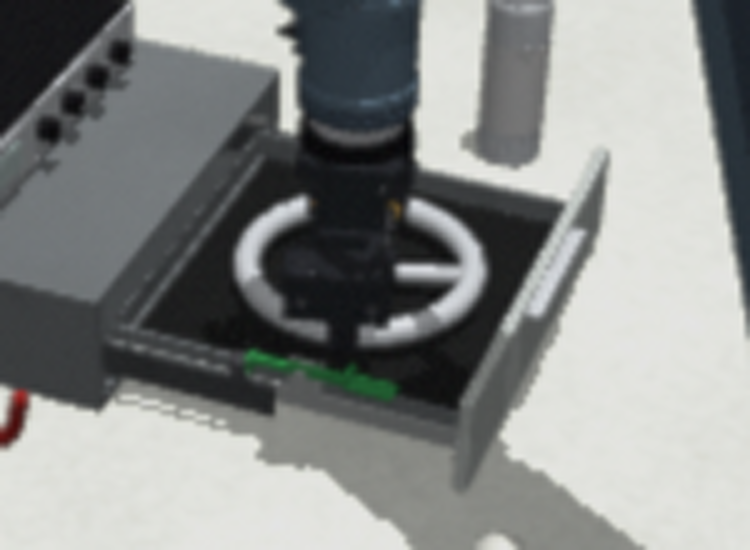

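>>> move_arm --targets '[0,0,10,0,0,0,0.52,0,0,8,0,0,0,0.52,0,0,4,0,0,0,0.52,0,0,0,0,0,0,0.7,0,0,0,0,0,0,0.8,0,0,0,0,0,0,0.82,0,0,0,0,0,0,0.82,0,0,0,0,0,0,0.82]'

```text
t: 3.88
tool_pos: [0.5563, -0.1723, 0.2071]
eef_rot: [0.991, 0.132, 0.0, 0.0]
ft_force: [0.4, -2.3, -2.1]
gripper_width: 0.0171
```

```bash
python3 -c "
from h import *
st()"
```

```text
t 3.88 tcp [ 0.5563 -0.1723  0.2071] grasp [ 0.5564 -0.1724  0.0601] th 15.11 zt [ 0.001 -0.001 -1.   ] F [ 0.4 -2.3 -2.1] w 17.1 j [-0.5   0.45  1.71 -0.    0.98  0.8 ]
```

>>> move_arm --targets '[0,0,0,0,0,0,0.82,0,1,-5,0,0,0,0.82,0,1,-8,0,0,0,0.82,0,2,-10,0,0,0,0.82,0,3,-11,0,0,0,0.82,0,4,-10,0,0,0,0.82,0,5,-10,0,0,0,0.82,0,4,-7,0,0,0,0.82,0,2,-3,0,0,0,0.82,0,0,0,0,0,0,0.82]'

```text
t: 4.72
tool_pos: [0.5622, -0.1941, 0.272]
eef_rot: [0.991, 0.131, 0.001, 0.001]
ft_force: [-0.7, -0.2, -4.6]
gripper_width: 0.0174
```

```bash
python3 - <<'E'
from h import *
st(); snap('side','s3');snap('scene','a3');
im=load('s3')['img'][130:260,220:370]; im=cv2.resize(im,None,fx=5,fy=5,interpolation=cv2.INTER_CUBIC); cv2.imwrite('pics/s3c.png',im[:,:,::-1])
im=load('a3')['img'][120:260,150:310]; im=cv2.resize(im,None,fx=4.5,fy=4.2,interpolation=cv2.INTER_CUBIC); cv2.imwrite('pics/a3c.png',im[:,:,::-1])
E
```

```text
t 4.72 tcp [ 0.5622 -0.1941  0.272 ] grasp [ 0.5625 -0.1943  0.125 ] th 15.08 zt [ 0.002 -0.001 -1.   ] F [-0.7 -0.2 -4.6] w 17.4 j [-0.53  0.37  1.66 -0.    1.11  0.78]
```

View pics/s3c.png

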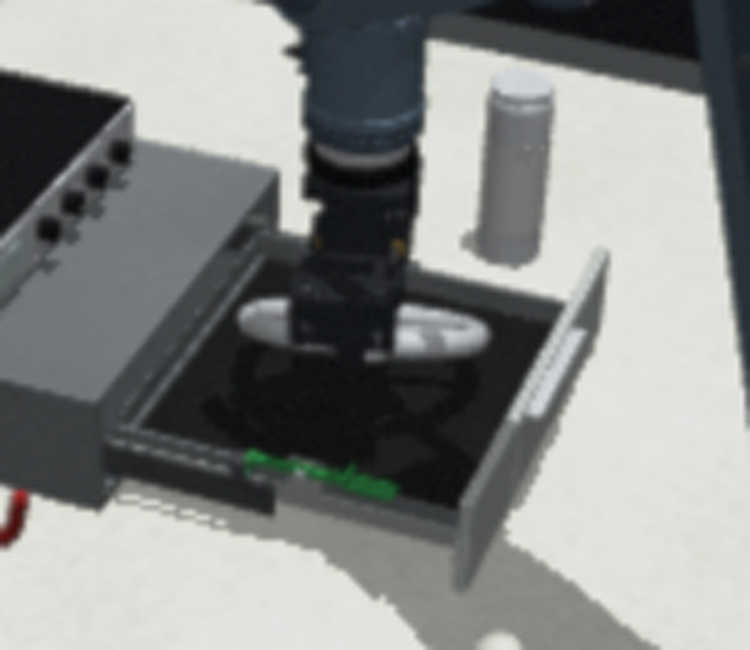

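View pics/a3c.png

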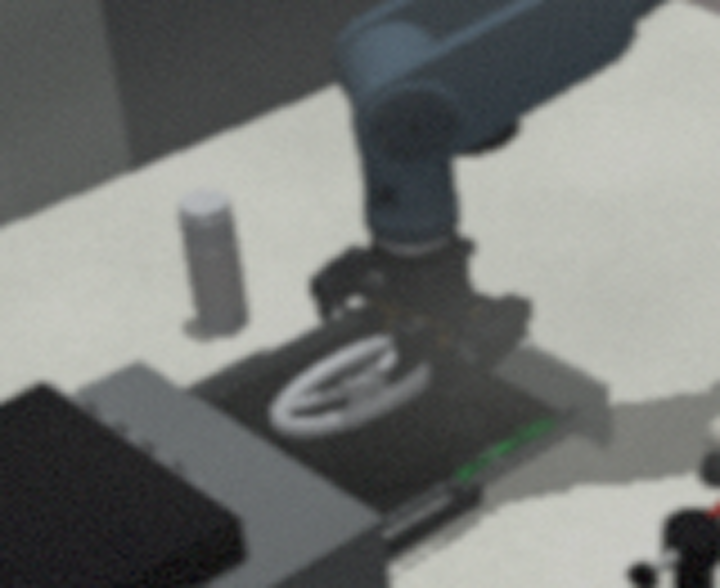

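>>> move_arm --targets '[0,0,0,0,0,0,0.815,0,0,0,0,0,0,0.81,0,0,0,0,0,0,0.81]'

```text
t: 5.07
tool_pos: [0.5617, -0.1932, 0.2704]
eef_rot: [0.991, 0.132, -0.0, 0.0]
ft_force: [0.7, -1.4, -3.5]
gripper_width: 0.0169
```

```bash
cat >> h.py <<'E'
def view(n,fn,x0,y0,x1,y1,s):
    snap(n,fn); im=load(fn)['img'][y0:y1,x0:x1]; cv2.imwrite('pics/'+fn+'c.png',cv2.resize(im,None,fx=s,fy=s,interpolation=cv2.INTER_CUBIC)[:,:,::-1])
E
python3 - <<'E'
from h import *
st(); view('side','s4',220,130,370,260,5)
E
```

```text
t 5.07 tcp [ 0.5617 -0.1932  0.2704] grasp [ 0.5617 -0.1932  0.1234] th 15.13 zt [-0. -0. -1.] F [ 0.7 -1.4 -3.5] w 16.9 j [-0.53  0.37  1.66 -0.    1.11  0.78]
```

View pics/s4c.png

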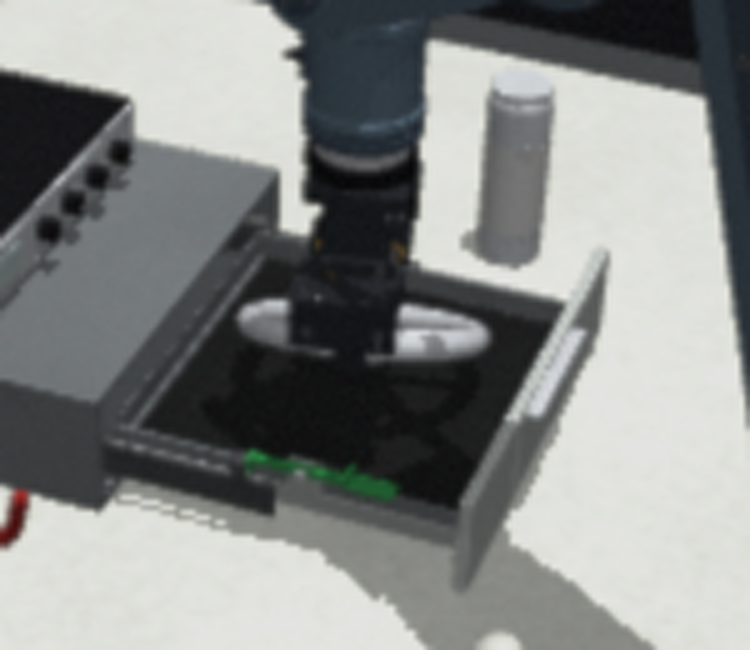

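```bash
cat >> h.py <<'E'
_a=np.linspace(0,2*np.pi,120); _b=np.linspace(0,2*np.pi,12); _A,_B=np.meshgrid(_a,_b)
TOR=np.c_[((.081+.009*np.cos(_B))*np.cos(_A)).ravel(),((.081+.009*np.cos(_B))*np.sin(_A)).ravel(),(.009*np.sin(_B)).ravel()]
def wheelpts(g,yt,beta,dz=-.002):
    d=np.r_[yt[:2]/np.linalg.norm(yt[:2]),0]; b=np.radians(beta)
    u=d*np.cos(b)+np.array([0,0,-np.sin(b)]); t=np.cross([0,0,1],d); n=np.cross(u,t)
    c=g+np.array([0,0,dz])+.081*u
    return c+TOR@np.array([u,t,n]), c
def overlay(fn,betas,out,x0,y0,x1,y1,s,g,yt):
    d=load(fn); im=cv2.resize(d['img'][y0:y1,x0:x1],None,fx=s,fy=s,interpolation=cv2.INTER_CUBIC)[:,:,::-1].copy()
    for k,b in enumerate(betas):
        P,c=wheelpts(g,yt,b); h=cv2.convexHull(((proj(d,P)-[x0,y0])*s).astype(np.int32)); cv2.polylines(im,[h],True,[(0,0,255),(0,255,0),(255,0,0),(0,255,255)][k%4],1)
    cv2.imwrite('pics/'+out+'.png',im)
E
python3 - <<'E'
from h import *
s,M=st(); g=s['tool_pos']+.147*M[:,2]
for b in [20,25,30,35,40]:
    P,c=wheelpts(g,M[:,1],b); p=proj(load('s4'),P); q=proj(load('a3'),P); print(b,p.min(0),p.max(0),q.min(0),q.max(0),'lowest',P[:,2].min())
overlay('s4',[20,30,40],'o4',220,130,370,260,5,g,M[:,1])
E
```

```text
t 5.12 tcp [ 0.5618 -0.1932  0.2704] grasp [ 0.5617 -0.1932  0.1234] th 15.12 zt [-0.  0. -1.] F [ 0.1 -0.4 -3.4] w 17.1 j [-0.53  0.37  1.66 -0.    1.11  0.78]
20 [267.16292641 183.5391459 ] [317.76024898 200.08493498] [206.87260059 195.21917694] [249.31542289 221.26202593] lowest 0.057068192845139615
25 [267.0499409  187.10197887] [317.56917253 200.22791877] [208.11137355 196.56805629] [249.47842674 222.8002671 ] lowest 0.04398327386266211
30 [266.91670701 190.3697399 ] [317.37302995 200.6393673 ] [209.5335971  197.71266324] [249.65929948 224.50173548] lowest 0.03148790174430768
35 [266.76414682 192.69027593] [317.17309879 201.93182319] [211.09694327 198.67615302] [249.86929098 226.33365453] lowest 0.019677173816808897
40 [266.59329    193.65741128] [316.98034172 204.59519658] [212.7995195  199.47651853] [250.10821107 228.25909158] lowest 0.008640976851206593
```

View pics/o4.png

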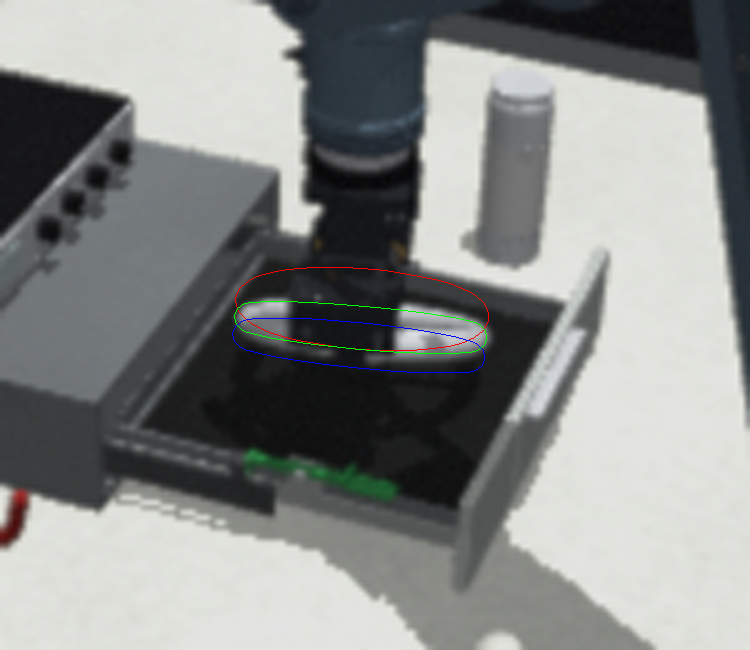

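>>> move_arm --targets '[0,3,-5,0,0,0,0.81,0,6,-9,0,0,0,0.81,0,6,-9,0,0,0,0.81,0,7,-9,0,0,0,0.81,0,8,-8,0,0,0,0.81,0,8,-8,0,0,0,0.81,0,8,-7,0,0,0,0.81,0,7,-5,0,0,0,0.81,0,3,-2,0,0,0,0.81,0,0,0,0,0,0,0.81]'

```text
t: 5.95
tool_pos: [0.5766, -0.2484, 0.3334]
eef_rot: [0.991, 0.131, 0.0, 0.0]
ft_force: [0.0, -0.3, -5.4]
gripper_width: 0.0173
```

```bash
python3 - <<'E'
from h import *
s,M=st(); g=s['tool_pos']+.147*M[:,2]
view('side','s5',220,120,370,250,5)
overlay('s5',[40,50,60],'o5',220,120,370,250,5,g,M[:,1])
for b in [40,50,60]: print(wheelpts(g,M[:,1],b)[0][:,2].min())
E
```

```text
t 5.95 tcp [ 0.5766 -0.2484  0.3334] grasp [ 0.5768 -0.2485  0.1864] th 15.06 zt [ 0.001 -0.001 -1.   ] F [ 0.  -0.3 -5.4] w 17.3 j [-0.6   0.36  1.53 -0.    1.25  0.71]
0.07154789517344703
0.051327274268954254
0.03506814590397973
```

View pics/o5.png

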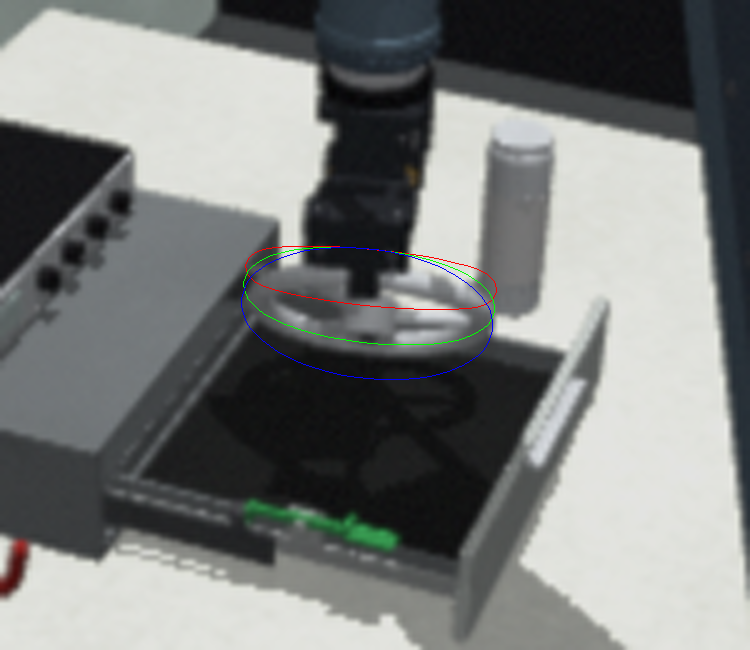

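>>> move_arm --targets '[0,0,3,0,0,0.04,0.81,0,0,3,0,0,0.06,0.81,0,0,3,0,0,0.06,0.81,0,0,3,0,0,0.05,0.81,0,5,0,0,0,0.02,0.81,0,9,0,0,0,0,0.81,0,9,0,0,0,0,0.81,0,6,-2,0,0,0,0.81,0,6,-4,0,0,0,0.81,0,5,-3,0,0,0,0.81,0,5,-3,0,0,0,0.81,0,5,-3,0,0,0,0.81]'

```text
t: 7.0
tool_pos: [0.5796, -0.2942, 0.3388]
eef_rot: [1.0, 0.018, 0.002, -0.002]
ft_force: [-1.1, 14.8, 13.3]
gripper_width: 0.0176
```

```bash
python3 - <<'E'
from h import *
s,M=st(); g=s['tool_pos']+.147*M[:,2]
view('side','s6',220,110,370,240,5)
overlay('s6',[50,60,70],'o6',220,110,370,240,5,g,M[:,1])
E
```

```text
t 7.00 tcp [ 0.5796 -0.2942  0.3388] grasp [ 0.5801 -0.2936  0.1918] th 2.07 zt [ 0.003  0.005 -1.   ] F [-1.1 14.8 13.3] w 17.6 j [-0.65  0.4   1.46  0.01  1.27  0.88]
```

View pics/o6.png

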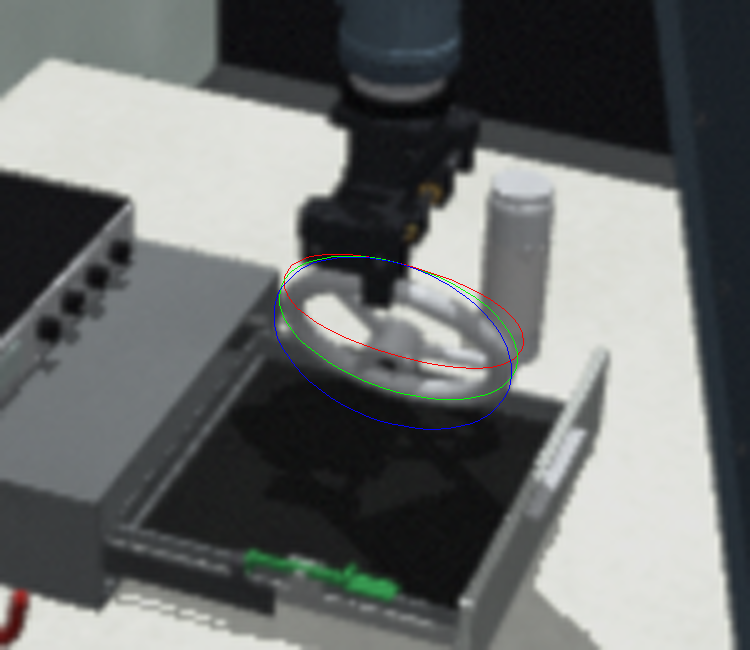

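>>> move_arm --targets '[0,-2,-3,0,0,0,0.81,0,0,-3,0,0,0,0.81,0,7,-4,0,0,0,0.81,0,8,-4,0,0,0,0.81,0,8,-4,0,0,0,0.81,0,8,-3,0,0,0,0.81,0,8,-3,0,0,0,0.81,0,4,-1,0,0,0,0.81,0,0,0,0,0,0,0.81]'

```text
t: 7.8
tool_pos: [0.5795, -0.3398, 0.3616]
eef_rot: [1.0, 0.016, 0.001, 0.001]
ft_force: [-0.2, 2.6, 0.5]
gripper_width: 0.017
```

```bash
python3 - <<'E'
from h import *
s,M=st(); g=s['tool_pos']+.147*M[:,2]
view('side','s7',220,100,370,230,5)
overlay('s7',[60,70,80],'o7',220,100,370,230,5,g,M[:,1])
E
```

```text
t 7.80 tcp [ 0.5795 -0.3398  0.3616] grasp [ 0.5797 -0.3399  0.2146] th 1.86 zt [ 0.001 -0.001 -1.   ] F [-0.2  2.6  0.5] w 17.0 j [-0.71  0.43  1.38 -0.    1.33  0.83]
```

View pics/o7.png

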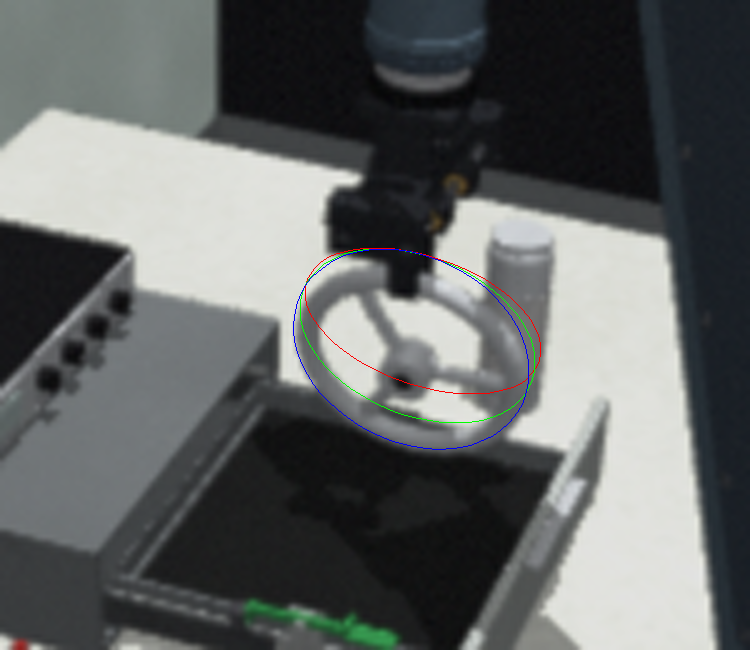

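>>> move_arm --targets '[0,5,-1,0,0,0,0.81,0,8,-1,0,0,0,0.81,0,8,-1,0,0,0,0.81,0,8,-1,0,0,0,0.81,0,6,0,0,0,0,0.81,0,3,0,0,0,0,0.81,0,0,0,0,0,0,0.81]'

```text
t: 8.43
tool_pos: [0.5808, -0.3778, 0.3656]
eef_rot: [1.0, 0.016, 0.001, 0.001]
ft_force: [-0.6, 2.0, 4.8]
gripper_width: 0.0167
```

```bash
cat > ov.py <<'E'
import sys
from h import *
s,M=st(); g=s['tool_pos']+.147*M[:,2]-np.array([0,0,.005])
n,fn,x0,y0,x1,y1,sc=sys.argv[1:8]; bet=[float(b) for b in sys.argv[8:]]
x0,y0,x1,y1=map(int,(x0,y0,x1,y1)); view(n,fn,x0,y0,x1,y1,float(sc)); overlay(fn,bet,fn+'o',x0,y0,x1,y1,float(sc),g,M[:,1])
E
python3 ov.py side s8 220 100 370 230 5 75 82 90; python3 ov.py scene a8 170 90 320 220 5 75 82 90
```

```text
t 8.43 tcp [ 0.5808 -0.3778  0.3656] grasp [ 0.581  -0.3781  0.2186] th 1.88 zt [ 0.001 -0.002 -1.   ] F [-0.6  2.   4.8] w 16.7 j [-0.75  0.47  1.32 -0.    1.35  0.79]
t 8.48 tcp [ 0.5809 -0.3776  0.3656] grasp [ 0.581  -0.3779  0.2186] th 1.89 zt [ 0.001 -0.002 -1.   ] F [-0.2  2.4  5.4] w 17.1 j [-0.75  0.47  1.32 -0.    1.35  0.79]
```

View pics/s8o.png

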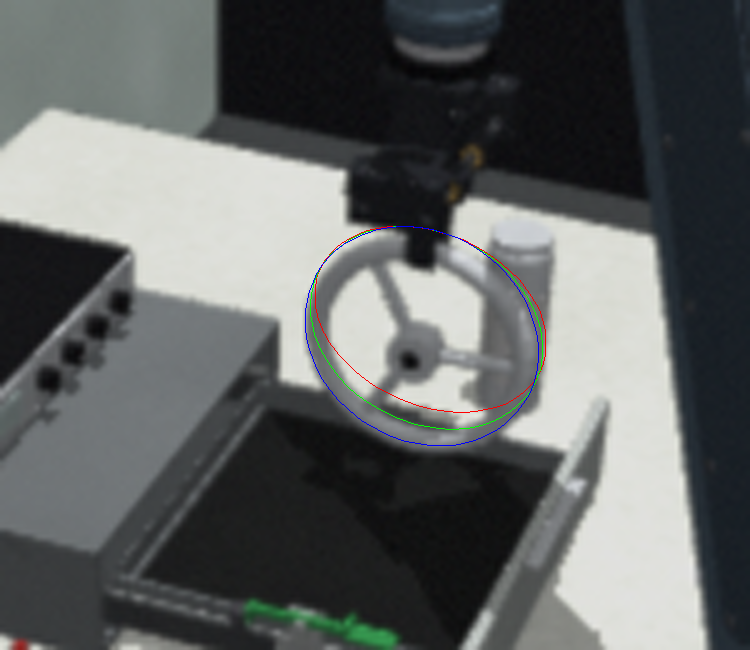

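View pics/a8o.png

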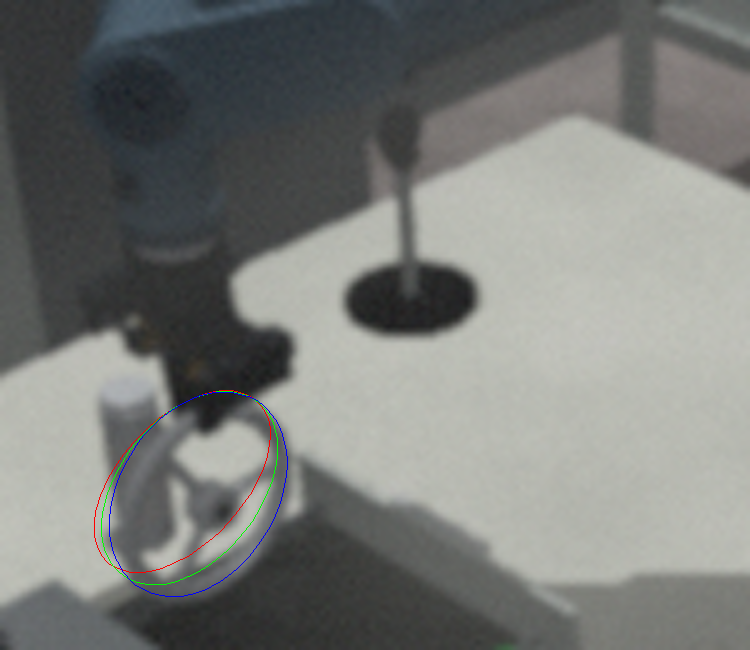

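>>> move_arm --targets '[0,-3,-3,0,0,0,0.82,0,-5,-6,0,0,0,0.82,0,-5,-10,0,0,0,0.82,0,-5,-13,0,0,0,0.82,0,-5,-16,0,0,0,0.82,0,-5,-18,0,0,0,0.82,0,0,-19,0,0,0,0.82,0,0,-19,0,0,0,0.82,0,0,-17,0,0,0,0.82,0,0,-12,0,0,0,0.82,0,0,-7,0,0,0,0.82,0,0,-3,0,0,0,0.82]'

```text
t: 9.53
tool_pos: [0.5799, -0.348, 0.5096]
eef_rot: [1.0, 0.017, 0.001, 0.001]
ft_force: [0.8, -0.9, -5.4]
gripper_width: 0.017
```

```bash
python3 ov.py side s9 220 30 370 160 5 75 82 90
```

```text
t 9.53 tcp [ 0.5799 -0.348   0.5096] grasp [ 0.5802 -0.3483  0.3626] th 1.95 zt [ 0.002 -0.002 -1.   ] F [ 0.8 -0.9 -5.4] w 17.0 j [-0.72  0.35  1.19 -0.    1.6   0.82]
```

View pics/s9o.png

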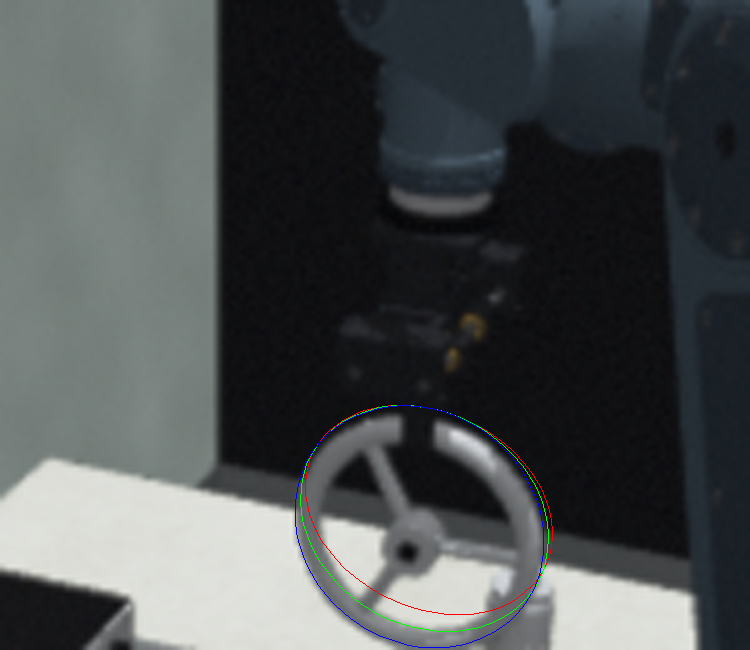

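>>> move_arm --targets '[0,0,0,0,0,-0.03,0.82,0,0,0,0,0,-0.06,0.82,0,0,0,0,0,-0.075,0.82,0,0,0,0,0,-0.075,0.82,0,0,0,0,0,-0.075,0.82,0,0,0,0,0,-0.075,0.82,0,0,0,0,0,-0.075,0.82,0,0,0,0,0,-0.075,0.82,0,0,0,0,0,-0.075,0.82,0,0,0,0,0,-0.075,0.82,0,0,0,0,0,-0.075,0.82,0,0,0,0,0,-0.075,0.82]'

```text
t: 10.58
tool_pos: [0.5798, -0.3482, 0.5058]
eef_rot: [0.905, 0.425, -0.001, -0.001]
ft_force: [0.7, 0.4, -5.4]
gripper_width: 0.0172
```

>>> move_arm --targets '[0,0,0,0,0,-0.075,0.82,0,0,0,0,0,-0.075,0.82,0,0,0,0,0,-0.075,0.82,0,0,0,0,0,-0.075,0.82,0,0,0,0,0,-0.075,0.82,0,0,0,0,0,-0.075,0.82,0,0,0,0,0,-0.075,0.82,0,0,0,0,0,-0.075,0.82,0,0,0,0,0,-0.07,0.82,0,0,0,0,0,-0.045,0.82,0,0,0,0,0,-0.025,0.82,0,0,0,0,0,0,0.82]'

```text
t: 11.58
tool_pos: [0.5798, -0.3483, 0.5063]
eef_rot: [0.692, 0.722, -0.0, -0.001]
ft_force: [-0.9, -0.9, -5.8]
gripper_width: 0.0175
```

```bash
python3 -c "
from h import *
need([.50,.279,.3626])"
```

```text
t 11.58 tcp [ 0.5798 -0.3483  0.5063] grasp [ 0.5796 -0.3481  0.3593] th 92.49 zt [-0.002  0.001 -1.   ] F [-0.9 -0.9 -5.8] w 17.5 j [-0.72  0.35  1.2  -0.    1.6  -0.76]
tool-frame mm [629.9 -52.3  -2.3]
```

>>> move_arm --targets '[6,-4,0,0,0,0,0.82,14,-4,0,0,0,0,0.82,22,-4,0,0,0,0,0.82,28,-4,0,0,0,0,0.82,30,-4,0,0,0,0,0.82,30,-4,0,0,0,0,0.82,30,-4,0,0,0,0,0.82,30,-4,0,0,0,0,0.82,30,-4,0,0,0,0,0.82,30,-4,0,0,0,0,0.82,30,-4,0,0,0,0,0.82,30,-4,0,0,0,0,0.82]'

```text
t: 12.58
tool_pos: [0.5175, -0.0389, 0.5077]
eef_rot: [0.692, 0.722, 0.0, 0.0]
ft_force: [0.9, 0.5, -5.0]
gripper_width: 0.0175
```

>>> move_arm --targets '[30,-4,0,0,0,0,0.82,30,0,0,0,0,0,0.82,30,0,0,0,0,0,0.82,30,0,0,0,0,0,0.82,30,0,0,0,0,0,0.82,30,0,0,0,0,0,0.82,30,0,0,0,0,0,0.82,30,0,0,0,0,0,0.82,27,0,0,0,0,0,0.82,20,0,0,0,0,0,0.82,12,0,0,0,0,0,0.82,6,0,0,0,0,0,0.82]'

```text
t: 13.58
tool_pos: [0.5008, 0.2654, 0.5076]
eef_rot: [0.691, 0.723, -0.0, -0.0]
ft_force: [-0.3, 0.4, -5.6]
gripper_width: 0.017
```

```bash
python3 -c "
from h import *
need([.50,.279,.3626]); view('side','s10',100,120,260,260,5); view('scene','a10',220,120,380,260,5); snap('wrist','w10')"
```

```text
t 13.58 tcp [0.5008 0.2654 0.5076] grasp [0.5007 0.2654 0.3606] th 92.54 zt [-0.  0. -1.] F [-0.3  0.4 -5.6] w 17.0 j [0.28 0.1  1.5  0.   1.55 0.23]
tool-frame mm [13.6 -0.1 -2. ]
```

View pics/s10c.png

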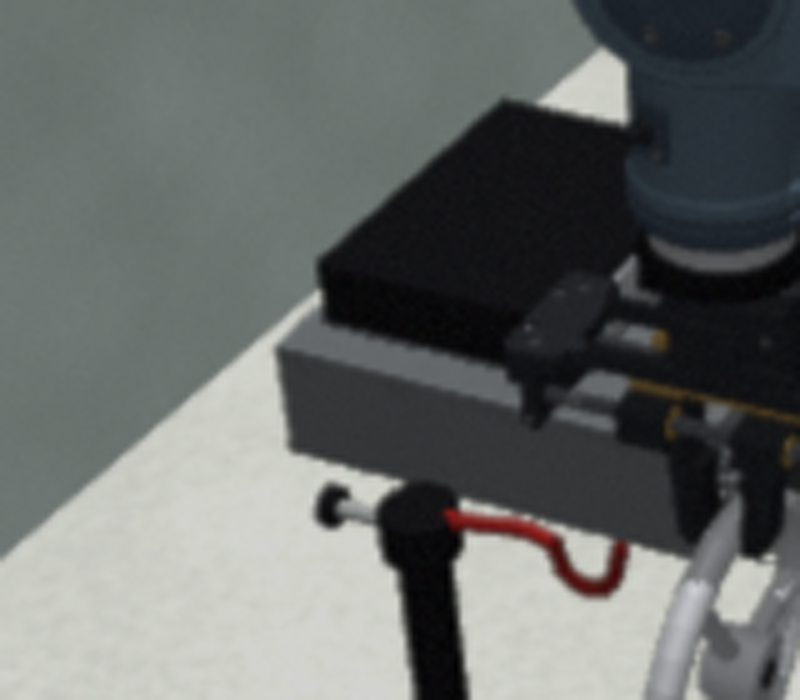

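View pics/a10c.png

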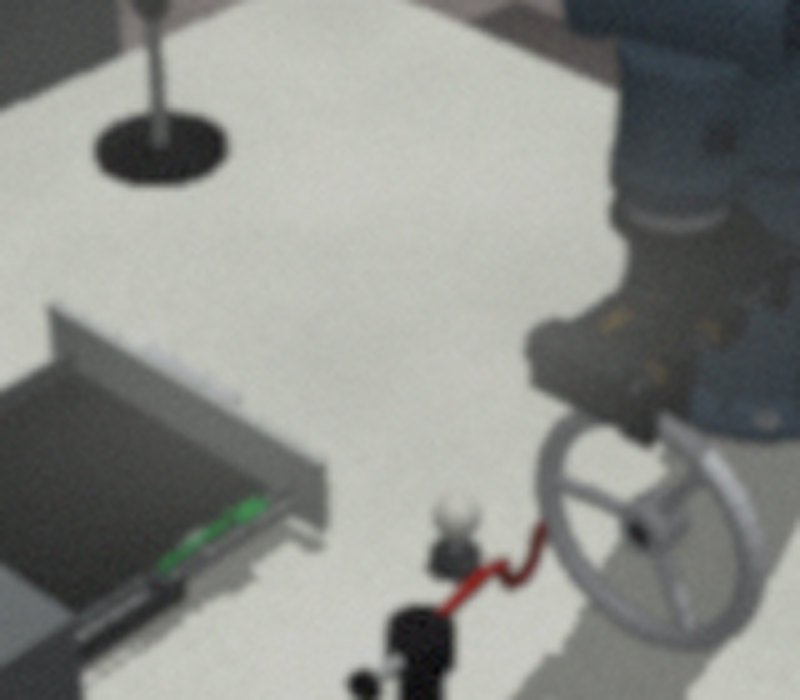

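View pics/w10.png

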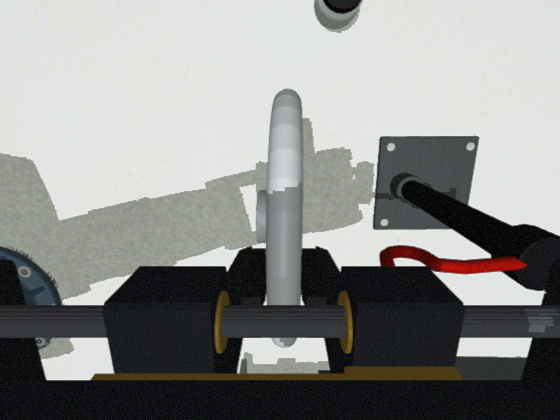

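```bash
python3 - <<'E'
from h import *
W=load('w10');S=load('scene0');T=load('side0')
for n,P in [('tip',(.5718,.2417,.297)),('seat',(.590,.2415,.267)),('seatbot',(.590,.2415,.257)),('shank',(.6,.242,.29)),('col',(.6847,.2456,.288))]: print(n,proj(W,P),proj(S,P),proj(T,P))
im=W['img'][210:300,360:560]; cv2.imwrite('pics/w10c.png',cv2.resize(im,None,fx=4,fy=4,interpolation=cv2.INTER_CUBIC)[:,:,::-1])
E
```

```text
tip [[384.67041124 268.77082457]] [[327.9359645  224.30648537]] [[224.37943941 228.73958748]]
seat [[395.69633092 252.01536572]] [[323.64890533 234.27406726]] [[218.5794505  236.13636498]]
seatbot [[391.38269964 246.92087226]] [[323.528278   236.67342478]] [[218.79429383 239.1833415 ]]
shank [[421.18764125 265.34262094]] [[321.9077792  230.23938101]] [[214.44792387 228.09283214]]
col [[538.50391888 264.13995665]] [[303.9490394 244.3725675]] [[184.56343159 220.97007147]]
```

View pics/w10c.png

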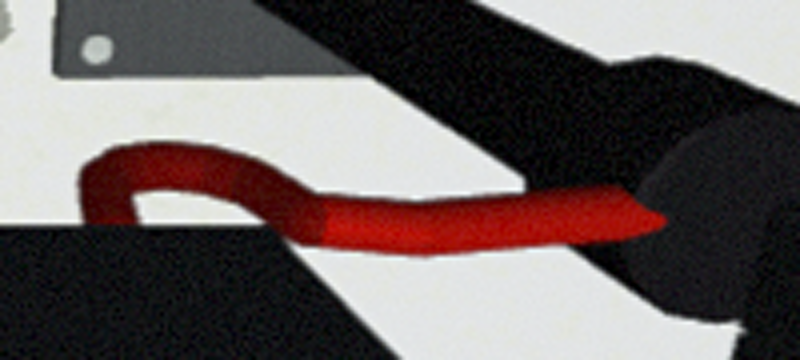

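```bash
python3 - <<'E'
from h import *
from scipy.optimize import least_squares
W=load('w10');S=load('scene0');T=load('side0')
a=np.linspace(np.pi,2*np.pi,40)
loc=np.c_[.016*np.cos(a),0*a,.278+.016*np.sin(a)]; loc=np.r_[loc,[[-.0165,0,.285],[-.018,0,.291],[-.019,0,.297]]]
v=np.random.default_rng(0).normal(size=(300,3)); v/=np.linalg.norm(v,axis=1)[:,None]
def pts(x,y,yaw):
    R=Ro.from_euler('z',yaw,degrees=True).as_matrix(); P=loc@R.T+[x,y,0]; return P
def ext(d,x,y,yaw):
    P=pts(x,y,yaw); Q=(P[:,None]+.005*v).reshape(-1,3); return proj(d,Q)
for x in (.587,.590,.593):
  for y in (.239,.2415,.244):
    e=ext(W,x,y,2.5); s=ext(S,x,y,2.5); t=ext(T,x,y,2.5)
    print(x,y,'W left %.1f top %.1f'%(e[:,0].min(),e[:,1].min()),'S right %.1f top %.1f bot %.1f'%(s[:,0].max(),s[:,1].min(),s[:,1].max()),'T right %.1f bot %.1f'%(t[:,0].max(),t[:,1].max()))
E
```

```text
0.587 0.239 W left 367.4 top 245.9 S right 329.5 top 221.7 bot 236.9 T right 228.4 bot 239.6
0.587 0.2415 W left 367.8 top 243.0 S right 330.1 top 222.0 bot 237.3 T right 228.0 bot 240.2
0.587 0.244 W left 368.2 top 240.0 S right 330.7 top 222.4 bot 237.7 T right 227.5 bot 240.7
0.59 0.239 W left 371.3 top 246.0 S right 328.8 top 222.1 bot 237.4 T right 227.4 bot 239.3
0.59 0.2415 W left 371.7 top 243.1 S right 329.5 top 222.5 bot 237.8 T right 226.9 bot 239.8
0.59 0.244 W left 372.1 top 240.2 S right 330.1 top 222.8 bot 238.1 T right 226.4 bot 240.4
0.593 0.239 W left 375.2 top 246.2 S right 328.2 top 222.5 bot 237.8 T right 226.3 bot 238.9
0.593 0.2415 W left 375.6 top 243.3 S right 328.8 top 222.9 bot 238.2 T right 225.8 bot 239.5
0.593 0.244 W left 376.1 top 240.4 S right 329.4 top 223.3 bot 238.6 T right 225.3 bot 240.1
```

```bash
python3 - <<'E'
from h import *
a=np.linspace(np.pi,2*np.pi,40)
loc=np.c_[.016*np.cos(a),0*a,.278+.016*np.sin(a)]; loc=np.r_[[[-.019,0,.297],[-.018,0,.291],[-.0165,0,.285]],loc]
def ov(fn,x0,y0,x1,y1,s,out,cands):
    d=load(fn); im=cv2.resize(d['img'][y0:y1,x0:x1],None,fx=s,fy=s,interpolation=cv2.INTER_CUBIC)[:,:,::-1].copy()
    for k,(x,y,w) in enumerate(cands):
        R=Ro.from_euler('z',w,degrees=True).as_matrix(); P=loc@R.T+[x,y,0]
        cv2.polylines(im,[((proj(d,P)-[x0,y0]+.5)*s).astype(np.int32)],False,[(255,255,0),(0,255,0),(255,0,0)][k],1)
    return im
C=[(.592,.2395,2.5)]
w=ov('w10',370,230,450,280,5,'',C);s=ov('scene0',290,210,340,260,7,'',C);t=ov('side0',180,210,240,250,7,'',C)
H=400
def pad(i): return cv2.copyMakeBorder(i,0,max(0,300-i.shape[0]),0,0,0)[:300]
cv2.imwrite('pics/hk.png',np.vstack([pad(w),np.hstack([pad(s)[:,:350],pad(t)[:,:420]])[:,:400] if 0 else cv2.copyMakeBorder(pad(s),0,0,0,50,0),cv2.copyMakeBorder(pad(t),0,0,0,0,0)[:,:400]])[:,:800])
for n,i in [('hw',w),('hs',s),('ht',t)]: cv2.imwrite('pics/%s.png'%n,i)
E
```

```text
(no output)
```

View pics/hw.png

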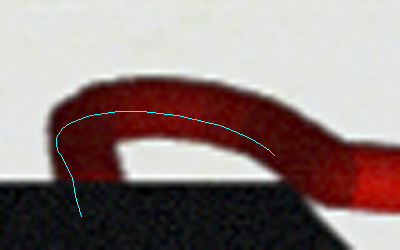

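View pics/hs.png

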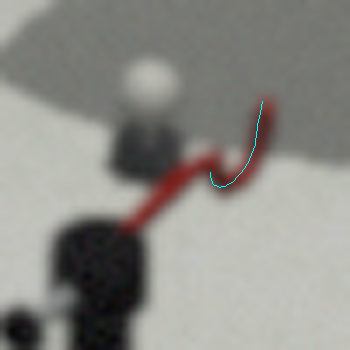

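View pics/ht.png

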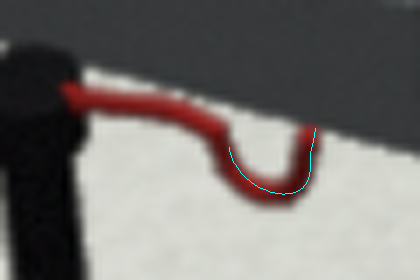

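```bash
python3 - <<'E'
from h import *
s,M=st(); g=s['tool_pos']+.147*M[:,2]
for b in (88,90,92):
  for dz in (-.006,-.009,-.0125):
    P,c=wheelpts(g,M[:,1],b,dz); p=proj(load('a10'),P); q=proj(load('s10'),P); w=proj(load('w10'),P); print(b,dz,np.r_[p.min(0),p.max(0)].round(1),np.r_[q.min(0),q.max(0)].round(1),np.r_[w.min(0),w.max(0)].round(1))
d=load('w10'); im=cv2.resize(d['img'][70:270,220:360],None,fx=3,fy=3,interpolation=cv2.INTER_CUBIC)[:,:,::-1].copy()
for k,(b,dz) in enumerate([(88,-.01),(92,-.01)]):
    P,c=wheelpts(g,M[:,1],b,dz); cv2.polylines(im,[cv2.convexHull(((proj(d,P)-[220,70])*3).astype(np.int32))],True,[(0,0,255),(0,255,0)][k],1)
cv2.imwrite('pics/ww.png',im)
snap('side','s11'); print(0)
E
```

```text
t 13.73 tcp [0.5014 0.2635 0.5076] grasp [0.5014 0.2634 0.3606] th 92.45 zt [-0.    -0.001 -1.   ] F [-0.2 -0.6 -5.5] w 17.4 j [ 0.27  0.1   1.5  -0.    1.55  0.23]
88 -0.006 [324.1 197.6 370.8 248.4] [227.1 212.7 261.6 284.6] [265.4  93.  303.  359.4]
88 -0.009 [324.1 198.3 370.7 249.1] [227.2 213.6 261.6 285.5] [265.8  93.3 302.7 355.7]
88 -0.0125 [324.  199.2 370.6 249.9] [227.3 214.8 261.6 286.5] [266.1  93.8 302.2 351.7]
90 -0.006 [324.7 197.5 371.3 247.6] [228.2 212.7 262.5 285.2] [265.1  93.  302.4 359.4]
90 -0.009 [324.7 198.3 371.2 248.3] [228.2 213.7 262.5 286. ] [265.5  93.3 302.  355.7]
90 -0.0125 [324.6 199.2 371.1 249.1] [228.3 214.8 262.5 287.1] [265.9  93.8 301.6 351.7]
92 -0.006 [325.2 197.5 371.7 246.8] [229.2 212.7 263.6 285.7] [264.5  93.  302.1 359.4]
92 -0.009 [325.2 198.2 371.7 247.5] [229.2 213.7 263.6 286.6] [264.9  93.3 301.7 355.7]
92 -0.0125 [325.2 199.1 371.5 248.3] [229.3 214.9 263.6 287.6] [265.2  93.8 301.3 351.7]
0
```

View pics/ww.png

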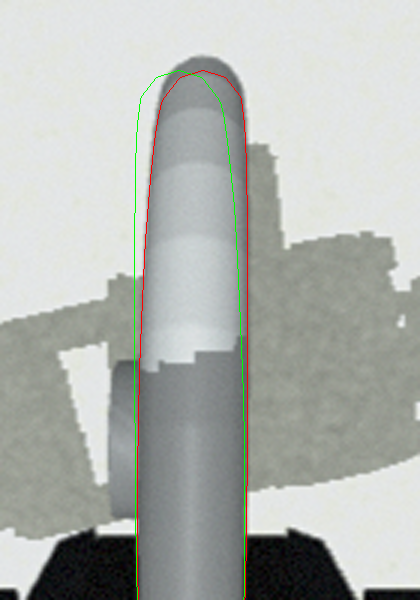

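View pics/s11.png

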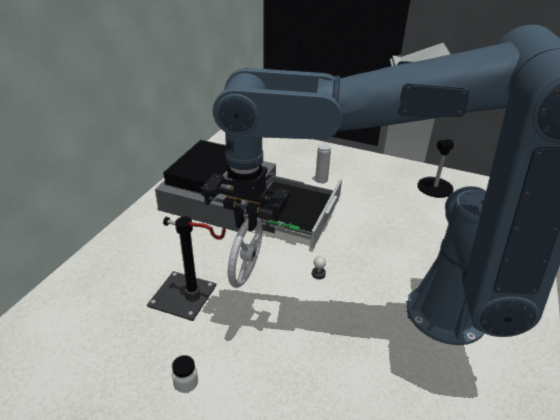

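```bash
python3 - <<'E'
from h import *
s,M=st(); g=s['tool_pos']+.147*M[:,2]
snap('scene','a11')
for fn,x0,y0,x1,y1,out in [('a11',300,170,390,270,'o11a'),('s11',205,195,295,305,'o11s')]:
    d=load(fn); k=6; im=cv2.resize(d['img'][y0:y1,x0:x1],None,fx=k,fy=k,interpolation=cv2.INTER_CUBIC)[:,:,::-1].copy()
    for c,(b,dz) in {(0,0,255):(88,-.009)}.items():
        P,_=wheelpts(g,M[:,1],b,dz); cv2.polylines(im,[cv2.convexHull(((proj(d,P)-[x0,y0]+.5)*k).astype(np.int32))],True,c,1)
    cv2.imwrite('pics/'+out+'.png',im)
E
```

```text
t 13.78 tcp [0.5016 0.2631 0.5076] grasp [0.5016 0.2629 0.3606] th 92.41 zt [-0.    -0.001 -1.   ] F [ 0.3 -0.3 -5. ] w 16.8 j [ 0.27  0.09  1.5  -0.    1.55  0.23]
```

View pics/o11a.png

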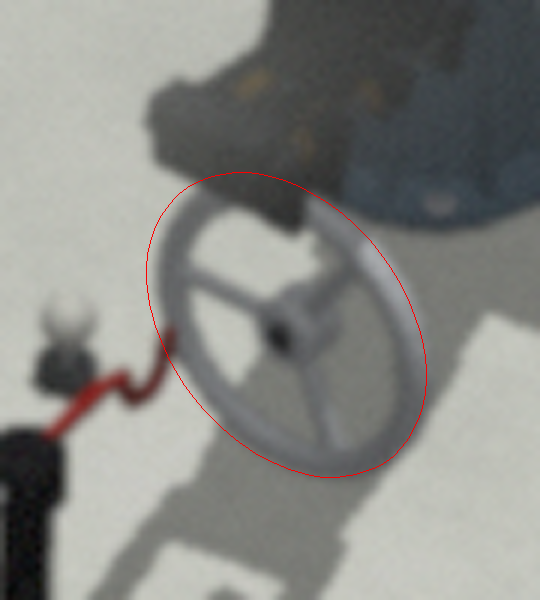

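View pics/o11s.png

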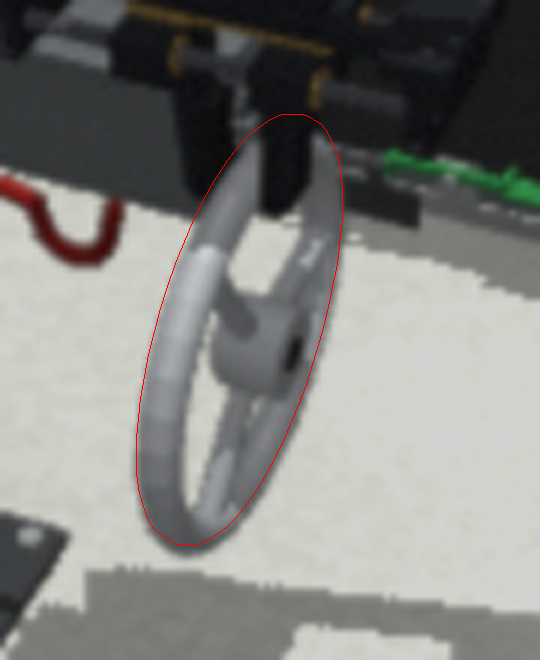

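```bash
python3 -c "
from h import *
need([.503,.2775,.336]);need([.593,.2775,.336])"
```

```text
t 13.83 tcp [0.5017 0.2629 0.5077] grasp [0.5017 0.2627 0.3607] th 92.39 zt [-0.    -0.001 -1.   ] F [-0.6 -0.4 -7. ] w 17.4 j [ 0.27  0.09  1.5  -0.    1.55  0.23]
tool-frame mm [14.7  1.9 24.7]
t 13.83 tcp [0.5017 0.2629 0.5077] grasp [0.5017 0.2627 0.3607] th 92.39 zt [-0.    -0.001 -1.   ] F [-0.6 -0.4 -7. ] w 17.4 j [ 0.27  0.09  1.5  -0.    1.55  0.23]
tool-frame mm [11.  91.9 24.7]
```

>>> move_arm --targets '[3,0,4,0,0,0,0.82,4,0,7,0,0,0,0.82,4,0,7,0,0,0,0.82,3,0,5,0,0,0,0.82,1,0,2,0,0,0,0.82,0,0,0,0,0,0,0.82,0,0,0,0,0,0,0.82]'

```text
t: 14.42
tool_pos: [0.5009, 0.279, 0.4825]
eef_rot: [0.692, 0.722, -0.0, -0.0]
ft_force: [-0.4, -0.3, -6.5]
gripper_width: 0.0171
```

```bash
python3 -c "
from h import *
need([.593,.2775,.336]); view('side','s12',180,190,290,290,7)"
```

```text
t 14.42 tcp [0.5009 0.279  0.4825] grasp [0.5008 0.279  0.3355] th 92.48 zt [-0. -0. -1.] F [-0.4 -0.3 -6.5] w 17.1 j [ 0.3   0.12  1.52 -0.    1.5   0.26]
tool-frame mm [-5.5 92.1 -0.5]
```

View pics/s12c.png

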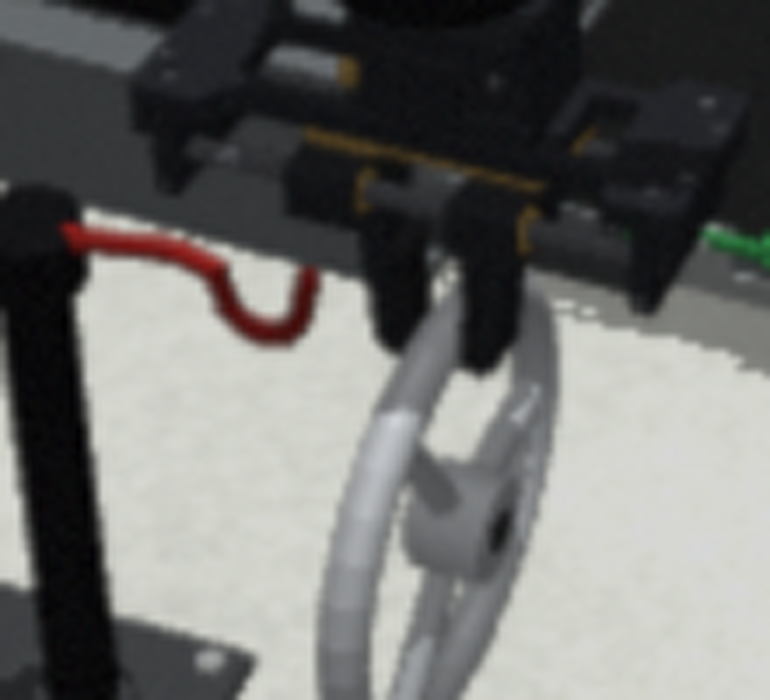

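>>> move_arm --targets '[-1,4,0,0,0,0,0.82,-1,7,0,0,0,0,0.82,-1,9,0,0,0,0,0.82,-1,10,0,0,0,0,0.82,-1,10,0,0,0,0,0.82,0,9,0,0,0,0,0.82,0,7,0,0,0,0,0.82,0,4,0,0,0,0,0.82,0,0,0,0,0,0,0.82,0,0,0,0,0,0,0.82]'

```text
t: 15.3
tool_pos: [0.5611, 0.2765, 0.4824]
eef_rot: [0.692, 0.722, -0.0, -0.0]
ft_force: [-0.8, 1.4, -6.5]
gripper_width: 0.0169
```

```bash
python3 -c "
from h import *
need([.593,.2775,.336]); view('side','s13',170,190,280,290,7); view('scene','a13',280,180,380,270,7)"
```

```text
t 15.30 tcp [0.5611 0.2765 0.4824] grasp [0.561  0.2765 0.3354] th 92.46 zt [-0.001 -0.    -1.   ] F [-0.8  1.4 -6.5] w 16.9 j [0.27 0.24 1.38 0.   1.52 0.23]
tool-frame mm [-0.4 32.  -0.6]
```

View pics/s13c.png

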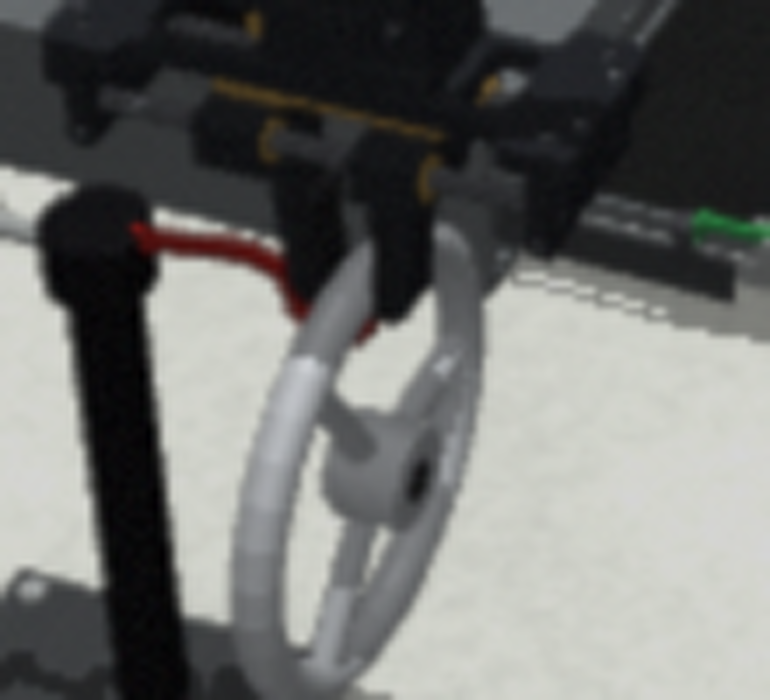

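View pics/a13c.png

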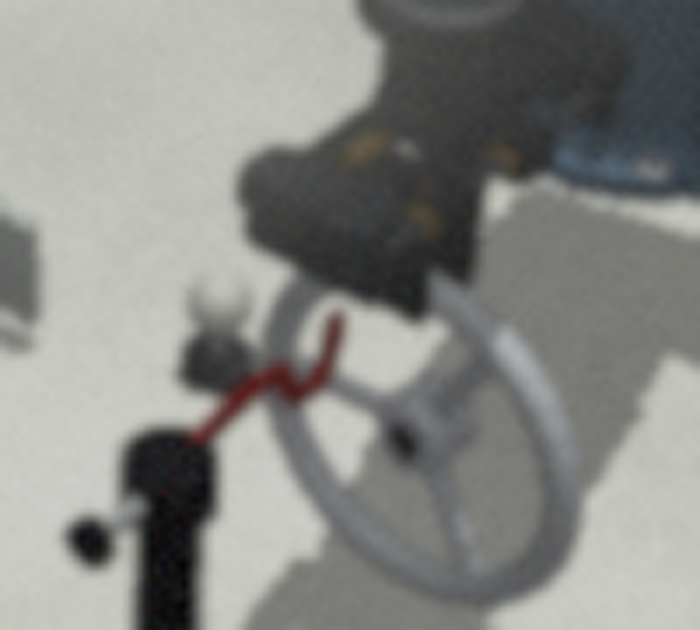

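>>> move_arm --targets '[0,3,0,0,0,0,0.82,0,5,0,0,0,0,0.82,0,6,0,0,0,0,0.82,0,4,0,0,0,0,0.82,0,0,0,0,0,0,0.82]'

```text
t: 15.82
tool_pos: [0.5799, 0.2771, 0.4826]
eef_rot: [0.692, 0.722, 0.0, 0.0]
ft_force: [-0.6, -0.3, -5.5]
gripper_width: 0.017
```

>>> move_arm --targets '[0,3,0,0,0,0,0.82,0,5,0,0,0,0,0.82,0,4,0,0,0,0,0.82,0,2,0,0,0,0,0.82,0,0,0,0,0,0,0.82,0,0,0,0,0,0,0.82]'

```text
t: 16.32
tool_pos: [0.5931, 0.2779, 0.4826]
eef_rot: [0.692, 0.722, -0.0, -0.0]
ft_force: [0.6, -0.1, -5.7]
gripper_width: 0.0176
```

```bash
python3 -c "
from h import *
need([.593,.2775,.336]); view('side','s14',160,190,270,290,7); view('scene','a14',280,180,380,270,7);snap('wrist','w14')"
```

```text
t 16.32 tcp [0.5931 0.2779 0.4826] grasp [0.593  0.2778 0.3356] th 92.46 zt [-0. -0. -1.] F [ 0.6 -0.1 -5.7] w 17.6 j [0.26 0.31 1.3  0.   1.54 0.21]
tool-frame mm [-0.3 -0.1 -0.4]
```

View pics/s14c.png

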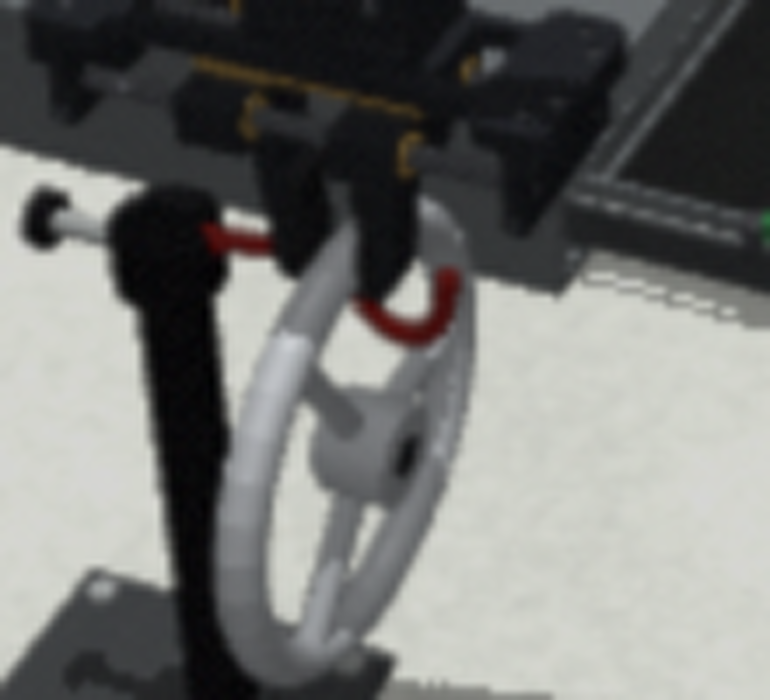

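View pics/a14c.png

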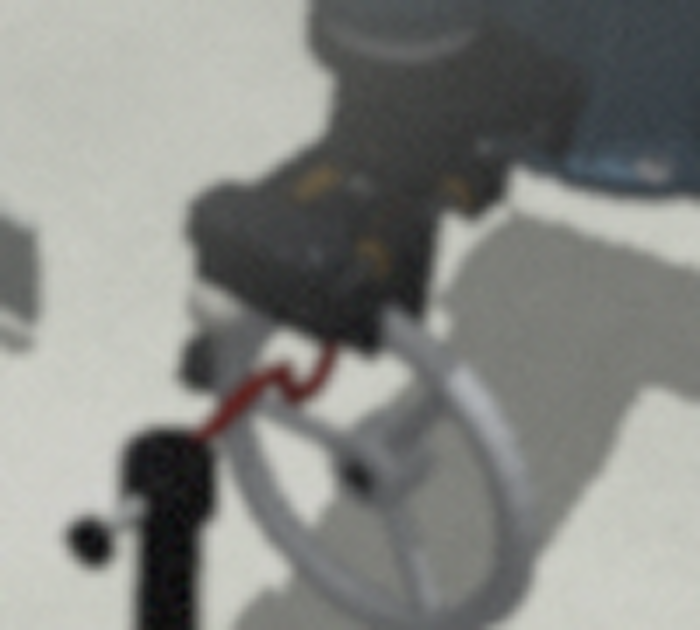

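View pics/w14.png

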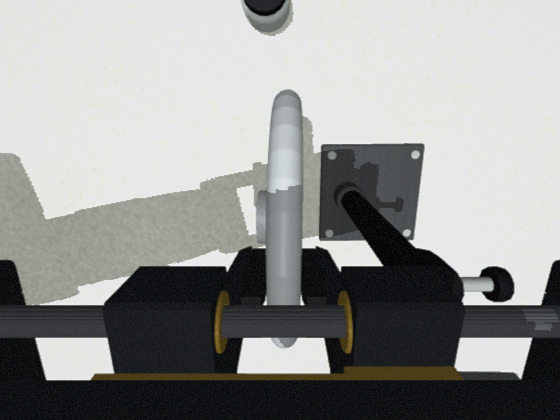

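```bash
python3 - <<'E'
from h import *
s,M=st(); g=s['tool_pos']+.147*M[:,2]
a=np.linspace(np.pi,2*np.pi,40)
loc=np.c_[.016*np.cos(a),0*a,.278+.016*np.sin(a)]; loc=np.r_[[[-.019,0,.297],[-.018,0,.291],[-.0165,0,.285]],loc]
R=Ro.from_euler('z',2.5,degrees=True).as_matrix(); H=loc@R.T+[.5945,.2415,0]
d=np.r_[M[:2,1],0];t=np.array([M[0,0],M[1,0],0])
b=np.radians(88); u=d*np.cos(b)-np.array([0,0,np.sin(b)]); c=g+[0,0,-.012]+.081*u
ph=np.linspace(0,2*np.pi,200); 
for fn,x0,y0,x1,y1,out in [('s14',160,190,270,290,'o14s'),('a14',280,180,380,270,'o14a')]:
    D=load(fn);k=7; im=cv2.resize(D['img'][y0:y1,x0:x1],None,fx=k,fy=k,interpolation=cv2.INTER_CUBIC)[:,:,::-1].copy()
    pl=lambda P,c,cl:cv2.polylines(im,[((proj(D,P)-[x0,y0]+.5)*k).astype(np.int32)],cl,c,1)
    pl(H,(255,255,0),False)
    for r in (.072,.09): pl(c+r*(np.cos(ph)[:,None]*-u+np.sin(ph)[:,None]*t),(0,255,0),True)
    cv2.imwrite('pics/'+out+'.png',im)
E
```

```text
t 16.47 tcp [0.5929 0.2779 0.4827] grasp [0.5929 0.2779 0.3357] th 92.47 zt [-0.  0. -1.] F [-0.3 -0.1 -6.6] w 17.7 j [0.26 0.31 1.3  0.   1.54 0.21]
```

View pics/o14s.png

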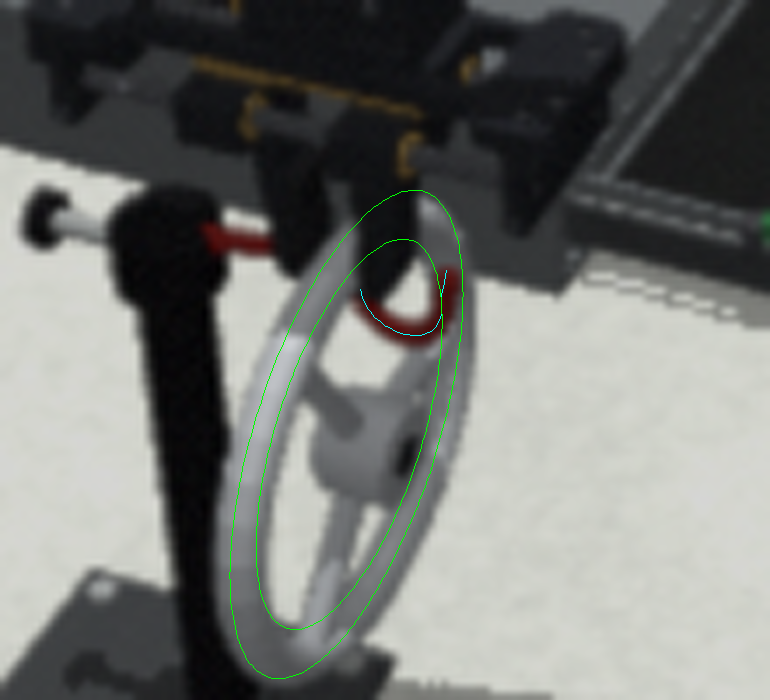

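View pics/o14a.png

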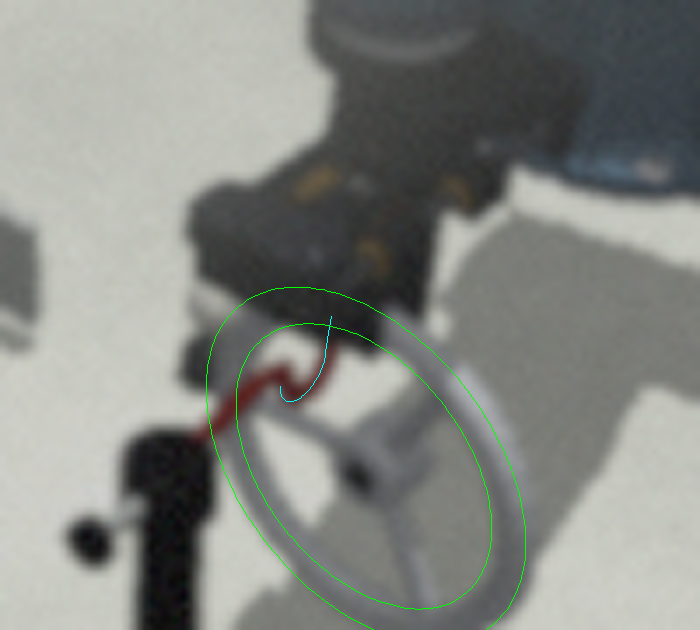

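>>> move_arm --targets '[0,0,2,0,0,0,0.82,0,0,4,0,0,0,0.82,0,0,5,0,0,0,0.82,0,0,5,0,0,0,0.82,0,0,5,0,0,0,0.82,0,0,4,0,0,0,0.82,0,0,3,0,0,0,0.82,0,0,2,0,0,0,0.82,0,0,0,0,0,0,0.82]'

```text
t: 17.22
tool_pos: [0.5929, 0.2779, 0.452]
eef_rot: [0.692, 0.722, -0.0, -0.0]
ft_force: [0.1, 0.5, -6.3]
gripper_width: 0.0171
```

```bash
python3 -c "
from h import *
need([.593,.2775,.336]); view('side','s15',160,190,270,290,7); view('scene','a15',280,180,380,270,7)"
```

```text
t 17.22 tcp [0.5929 0.2779 0.452 ] grasp [0.5928 0.2778 0.305 ] th 92.46 zt [-0.001 -0.    -1.   ] F [ 0.1  0.5 -6.3] w 17.1 j [0.26 0.32 1.34 0.   1.48 0.21]
tool-frame mm [ -0.4   0.2 -31. ]
```

View pics/s15c.png

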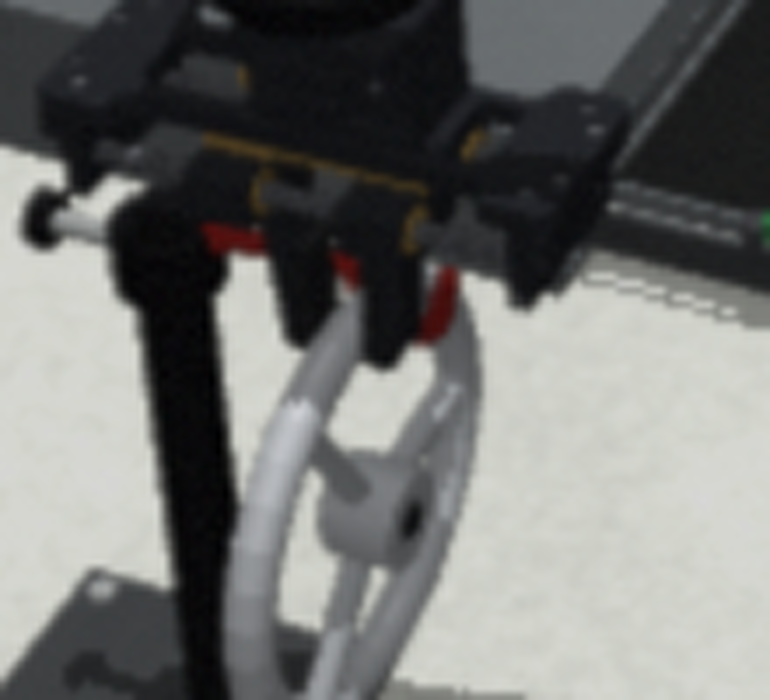

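View pics/a15c.png

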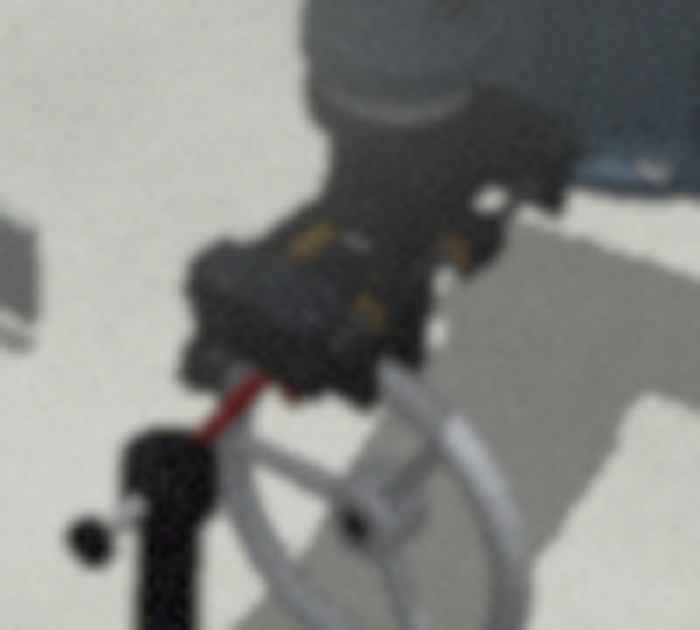

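>>> move_arm --targets '[0,0,1,0,0,0,0.82,0,0,2,0,0,0,0.82,0,0,2,0,0,0,0.82,0,0,1,0,0,0,0.82,0,0,0,0,0,0,0.82]'

```text
t: 17.73
tool_pos: [0.5931, 0.2778, 0.4472]
eef_rot: [0.692, 0.722, 0.0, 0.0]
ft_force: [0.3, -0.9, -1.8]
gripper_width: 0.0174
```

>>> move_arm --targets '[0,0,1,0,0,0,0.82,0,0,1,0,0,0,0.82,0,0,1,0,0,0,0.82,0,0,0,0,0,0,0.82]'

```text
t: 18.07
tool_pos: [0.5931, 0.2779, 0.444]
eef_rot: [0.692, 0.722, 0.0, 0.0]
ft_force: [0.5, -0.5, 0.3]
gripper_width: 0.0172
```

>>> move_arm --targets '[0,0,1,0,0,0,0.82,0,0,1,0,0,0,0.82,0,0,1,0,0,0,0.82,0,0,0,0,0,0,0.82]'

```text
t: 18.4
tool_pos: [0.593, 0.2779, 0.4406]
eef_rot: [0.692, 0.722, 0.0, 0.0]
ft_force: [0.4, 0.3, 0.2]
gripper_width: 0.0169
```

```bash
python3 -c "
from h import *
st(); view('side','s16',160,190,270,290,7); view('scene','a16',280,180,380,270,7)"
```

```text
t 18.40 tcp [0.593  0.2779 0.4406] grasp [0.5931 0.2779 0.2936] th 92.47 zt [ 0.  0. -1.] F [0.4 0.3 0.2] w 16.9 j [0.26 0.33 1.35 0.   1.46 0.21]
```

View pics/s16c.png

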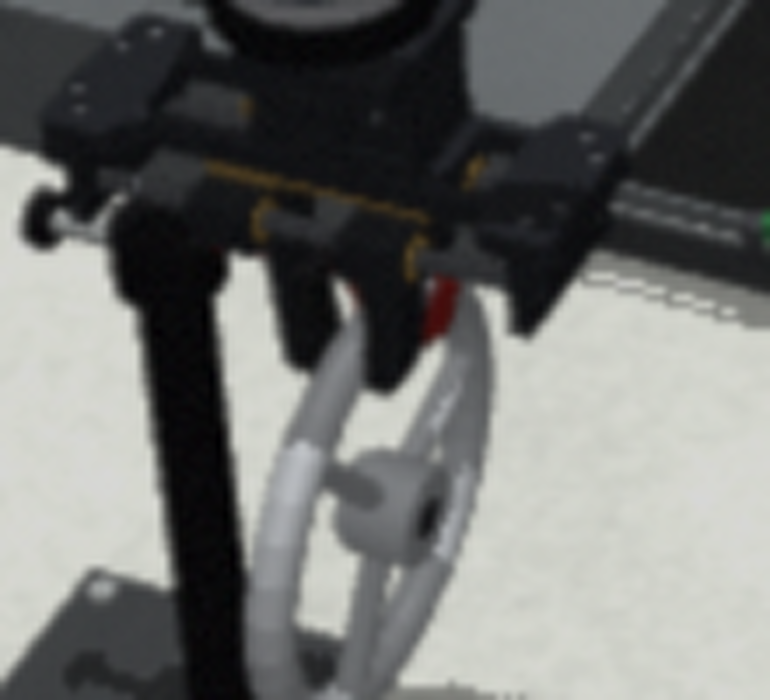

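View pics/a16c.png

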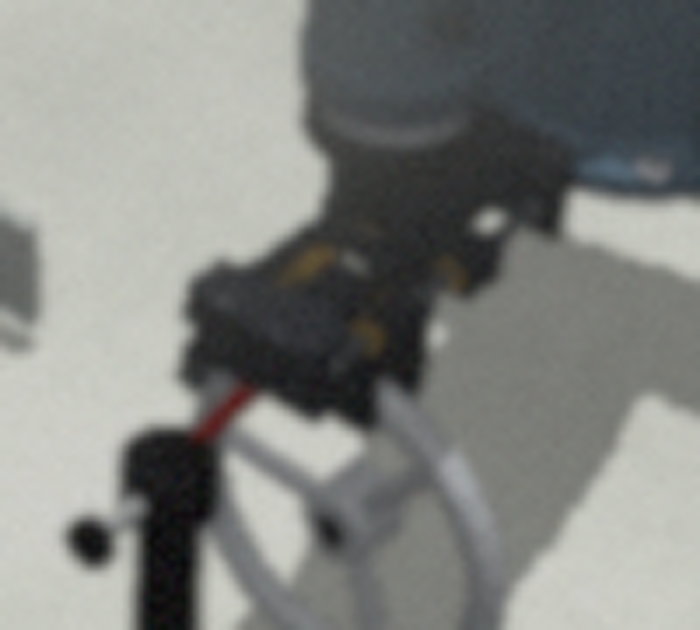

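>>> move_arm --targets '[0,0,1,0,0,0,0.82,0,0,2,0,0,0,0.82,0,0,2,0,0,0,0.82,0,0,2,0,0,0,0.82,0,0,1,0,0,0,0.82,0,0,0,0,0,0,0.82,0,0,0,0,0,0,0.82]'

```text
t: 19.08
tool_pos: [0.593, 0.2782, 0.4328]
eef_rot: [0.692, 0.722, 0.0, -0.0]
ft_force: [-0.5, 3.2, 3.6]
gripper_width: 0.0171
```

```bash
python3 -c "
from h import *
s,M=st(); print(s['wrist_torque']); view('side','s17',160,190,270,290,7); view('scene','a17',280,180,380,270,7);snap('wrist','w17')"
```

```text
t 19.08 tcp [0.593  0.2782 0.4328] grasp [0.593  0.2783 0.2858] th 92.48 zt [ 0.     0.001 -1.   ] F [-0.5  3.2  3.6] w 17.1 j [0.26 0.34 1.36 0.   1.45 0.21]
[ 0.39983707 -0.00823789  0.01128266]
```

View pics/s17c.png

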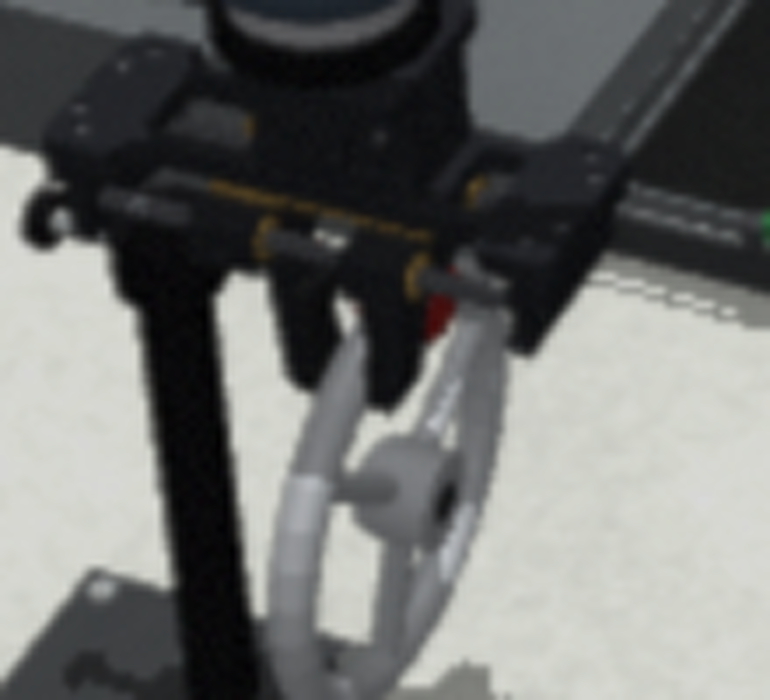

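View pics/a17c.png

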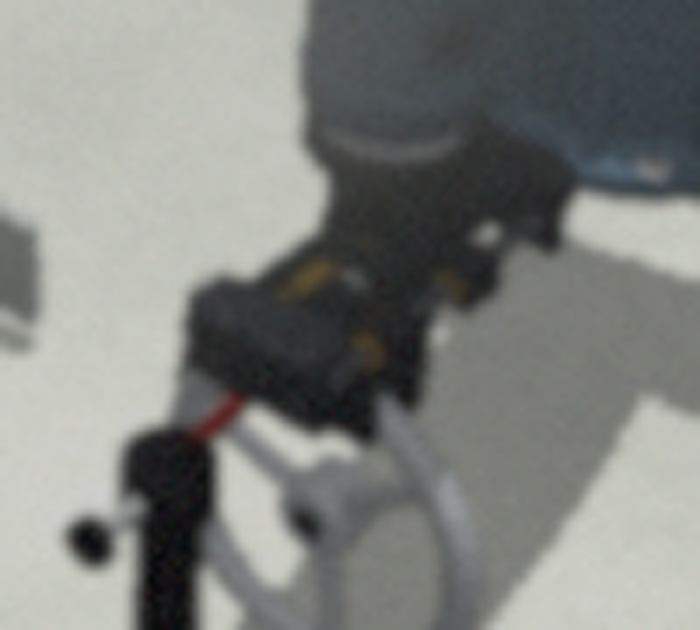

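View pics/w17.png

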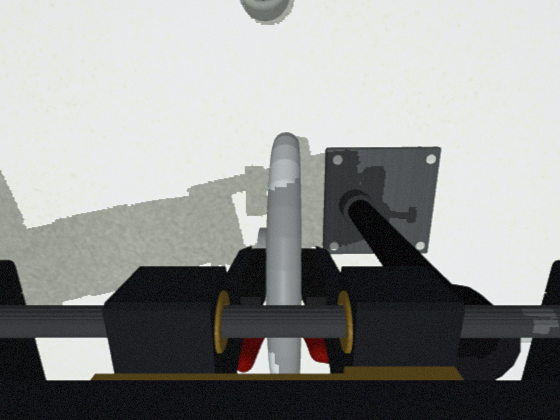

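```bash
python3 -c "
from h import *
A=load('a17');S=load('s17')
# hub foot-end/near faces approximated by hub mid
print(tri([(A,280+325/7,180+498/7),(S,160+405/7,190+490/7)]))
for y in (.235,.2415,.248,.255): print(y,proj(A,[[.593,y,.196],[.584,y,.196],[.602,y,.196],[.614,y,.196]]).round(1).tolist(),proj(S,[[.593,y,.196],[.584,y,.196],[.602,y,.196],[.572,y,.196]]).round(1).tolist())
"
```

```text
[0.58762962 0.25564906 0.20053553]
0.235 [[320.7, 250.4], [322.5, 249.0], [318.8, 251.7], [316.3, 253.6]] [[220.2, 255.3], [223.3, 256.2], [217.2, 254.4], [227.3, 257.5]]
0.2415 [[322.2, 251.3], [324.0, 250.0], [320.3, 252.7], [317.8, 254.5]] [[219.0, 256.8], [222.1, 257.8], [216.0, 255.9], [226.2, 259.0]]
0.248 [[323.7, 252.3], [325.6, 250.9], [321.8, 253.7], [319.3, 255.5]] [[217.8, 258.3], [220.9, 259.3], [214.8, 257.4], [225.0, 260.6]]
0.255 [[325.3, 253.4], [327.2, 252.0], [323.5, 254.7], [321.0, 256.6]] [[216.5, 260.0], [219.6, 261.0], [213.5, 259.0], [223.7, 262.3]]
```

>>> move_arm --targets '[0,0,1,0,0,0,0.82,0,0,2,0,0,0,0.82,0,0,2,0,0,0,0.82,0,0,2,0,0,0,0.82,0,0,1,0,0,0,0.82,0,0,0,0,0,0,0.82]'

```text
t: 19.73
tool_pos: [0.593, 0.278, 0.4249]
eef_rot: [0.692, 0.722, 0.0, 0.0]
ft_force: [-0.9, 3.5, 5.8]
gripper_width: 0.017
```

```bash
python3 -c "
from h import *
s,M=st(); print(s['wrist_torque']); view('side','s18',160,200,270,300,7); view('scene','a18',280,190,380,280,7);snap('wrist','w18')"
```

```text
t 19.73 tcp [0.593  0.278  0.4249] grasp [0.5931 0.2781 0.2779] th 92.47 zt [ 0.  0. -1.] F [-0.9  3.5  5.8] w 17.0 j [0.26 0.34 1.37 0.   1.43 0.21]
[ 0.3899252   0.02667081 -0.01860034]
```

View pics/s18c.png

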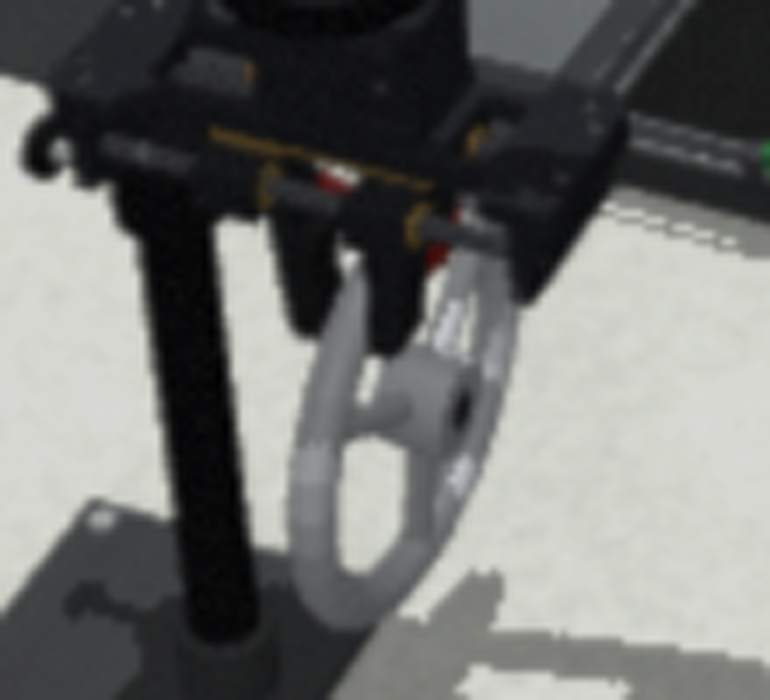

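View pics/a18c.png

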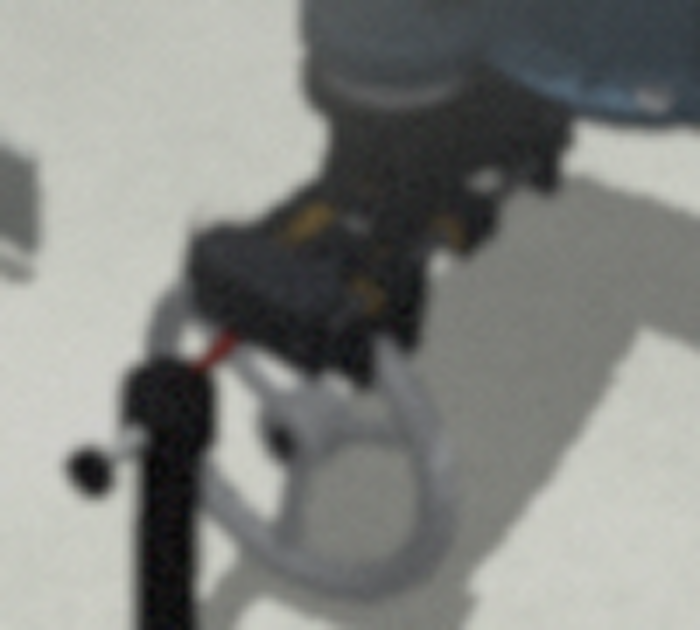

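View pics/w18.png

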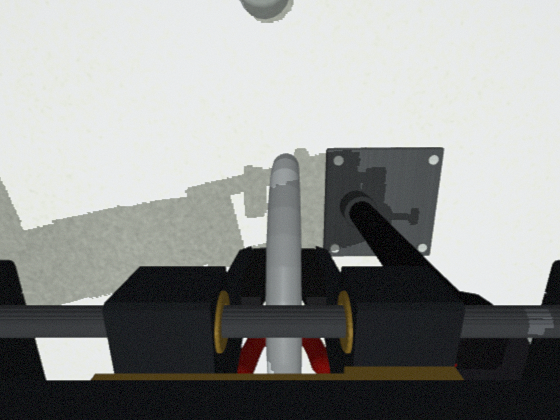

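```bash
python3 -c "
from h import *
A=load('a18');S=load('s18')
print(tri([(A,280+302/7,190+425/7),(S,160+422/7,200+402/7)]))
# ring bottom + extents check using model
def ring(cy,cz,x=.593,yaw=2.5):
    R=Ro.from_euler('z',yaw,degrees=True).as_matrix(); P=np.c_[TOR[:,2],TOR[:,0],TOR[:,1]]@R.T+[x,cy,cz]; return P
for cy in (.235,.24,.245,.25): 
  for cz in (.195,.2):
    P=ring(cy,cz); a=proj(A,P);s=proj(S,P); print(cy,cz,np.r_[a.min(0),a.max(0)].round(1),np.r_[s.min(0),s.max(0)].round(1))
"
```

```text
[0.58889236 0.24207249 0.19610517]
0.235 0.195 [299.2 225.9 343.6 274.8] [202.1 222.2 236.5 289.1]
0.235 0.2 [299.2 224.7 343.7 273.7] [201.9 220.7 236.5 287.7]
0.24 0.195 [300.3 226.6 344.8 275.5] [201.1 223.3 235.7 290.4]
0.24 0.2 [300.3 225.4 344.9 274.5] [200.9 221.8 235.7 289. ]
0.245 0.195 [301.3 227.3 346.1 276.3] [200.  224.4 234.9 291.6]
0.245 0.2 [301.4 226.1 346.2 275.2] [199.9 222.9 234.8 290.3]
0.25 0.195 [302.4 228.  347.3 277.1] [199.  225.5 234.  292.9]
0.25 0.2 [302.4 226.8 347.5 276. ] [198.8 223.9 234.  291.6]
```

>>> move_arm --targets '[0,0,0,0,0,0,0.81,0,0,0,0,0,0,0.805,0,0,0,0,0,0,0.8,0,0,0,0,0,0,0.795,0,0,0,0,0,0,0.79,0,0,0,0,0,0,0.785,0,0,0,0,0,0,0.78,0,0,0,0,0,0,0.77,0,0,0,0,0,0,0.76,0,0,0,0,0,0,0.75]'

```text
t: 20.72
tool_pos: [0.593, 0.2778, 0.4246]
eef_rot: [0.692, 0.722, -0.0, 0.0]
ft_force: [-1.0, -0.0, -0.0]
gripper_width: 0.0219
```

```bash
python3 -c "
from h import *
s,M=st(); print(s['wrist_torque']); view('side','s19',160,200,270,300,7);snap('wrist','w19')"
```

```text
t 20.72 tcp [0.593  0.2778 0.4246] grasp [0.593  0.2778 0.2776] th 92.46 zt [-0. -0. -1.] F [-1. -0. -0.] w 21.9 j [ 0.26  0.34  1.37 -0.    1.43  0.21]
[-0.05623237 -0.08214255 -0.02403875]
```

View pics/s19c.png

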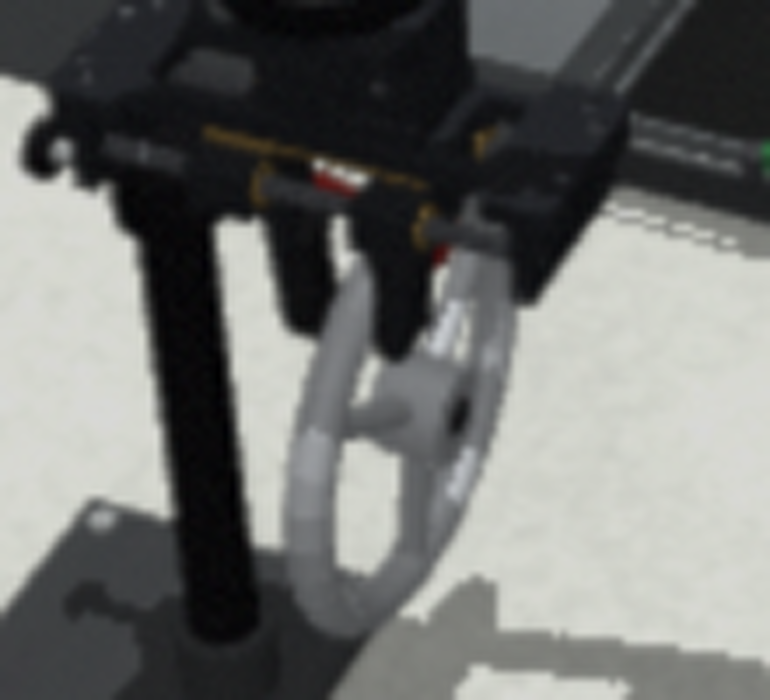

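View pics/w19.png

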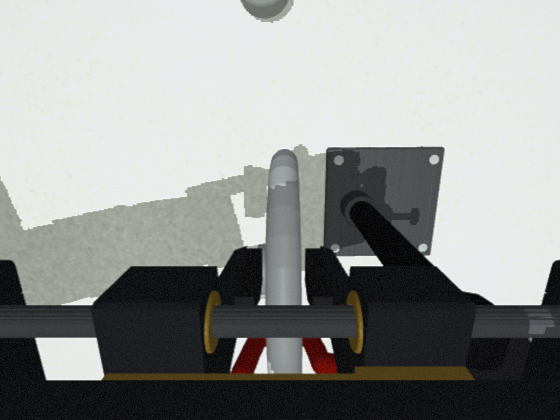

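>>> move_arm --targets '[0,0,0,0,0,0,0.7,0,0,0,0,0,0,0.6,0,0,0,0,0,0,0.55,0,0,-4,0,0,0,0.55,0,0,-8,0,0,0,0.55,0,0,-14,0,0,0,0.55,0,0,-20,0,0,0,0.55,0,0,-25,0,0,0,0.55,0,0,-25,0,0,0,0.55,0,0,-15,0,0,0,0.55,0,0,-6,0,0,0,0.55]'

```text
t: 21.73
tool_pos: [0.593, 0.2779, 0.5464]
eef_rot: [0.692, 0.722, 0.003, 0.002]
ft_force: [0.9, -0.1, -0.2]
gripper_width: 0.0397
```

```bash
python3 -c "
from h import *
need([.514,-.107,.20]); view('side','s20',160,200,270,300,7);view('scene','a20',280,190,380,280,7);snap('wrist','w20')"
```

```text
t 21.73 tcp [0.593  0.2779 0.5464] grasp [0.5938 0.2782 0.3994] th 92.47 zt [ 0.006  0.002 -1.   ] F [ 0.9 -0.1 -0.2] w 39.7 j [ 0.26  0.29  1.2  -0.    1.65  0.21]
tool-frame mm [-381.6  -97.6  198.3]
```

View pics/s20c.png

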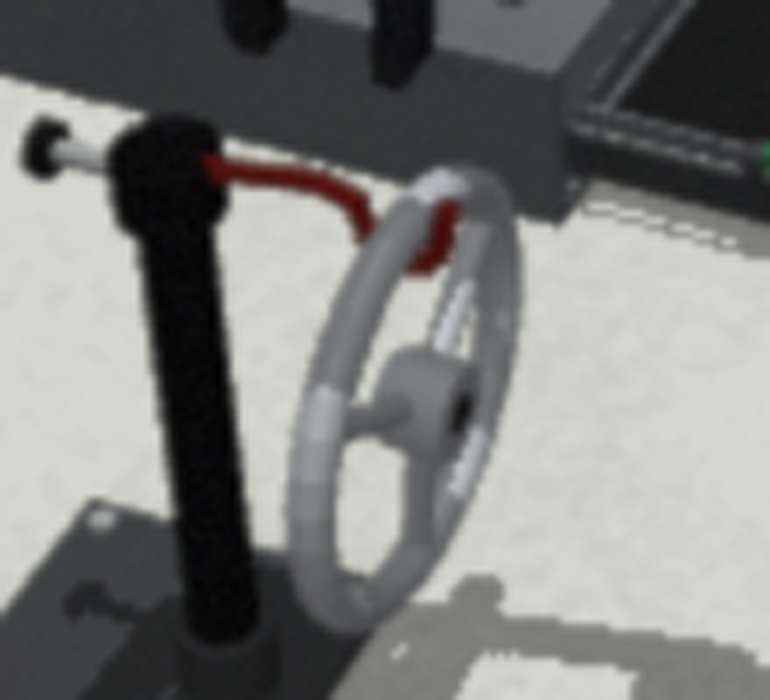

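View pics/a20c.png

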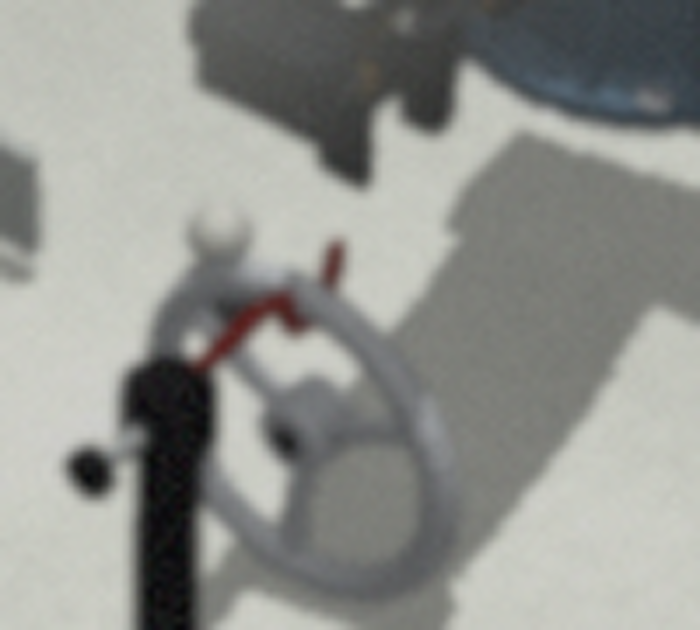

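>>> move_arm --targets '[-6,-3,0,0,0,0,1,-16,-5,0,0,0,0,1,-26,-8,0,0,0,0,1,-34,-10,0,0,0,0,1,-36,-10,0,0,0,0,1,-36,-10,5,0,0,0,1,-36,-10,10,0,0,0,1,-36,-10,15,0,0,0,1,-34,-10,20,0,0,0,1,-30,-10,20,0,0,0,1,-24,-6,18,0,0,0,1,-18,-4,14,0,0,0,1]'

```text
t: 22.88
tool_pos: [0.5095, -0.0599, 0.4365]
eef_rot: [0.692, 0.722, -0.001, -0.002]
ft_force: [0.1, -0.5, -0.6]
gripper_width: 0.0004
```

>>> move_arm --targets '[-14,-1,10,0,0,0,1,-8,0,6,0,0,0,1,0,0,3,0,0,0,1,0,0,0,0,0,0,1]'

```text
t: 23.22
tool_pos: [0.511, -0.0799, 0.4195]
eef_rot: [0.692, 0.722, -0.0, -0.001]
ft_force: [-0.3, 0.8, 0.6]
gripper_width: -0.0001
```

```bash
python3 -c "
from h import *
need([.5105,-.107,.20]); snap('wrist','w21');snap('side','s21')"
```

```text
t 23.22 tcp [ 0.511  -0.0799  0.4195] grasp [ 0.5107 -0.0797  0.2725] th 92.42 zt [-0.002  0.001 -1.   ] F [-0.3  0.8  0.6] w -0.1 j [-0.39  0.04  1.73  0.    1.37 -0.43]
tool-frame mm [-27.3  -1.2  72.5]
```

View pics/w21.png

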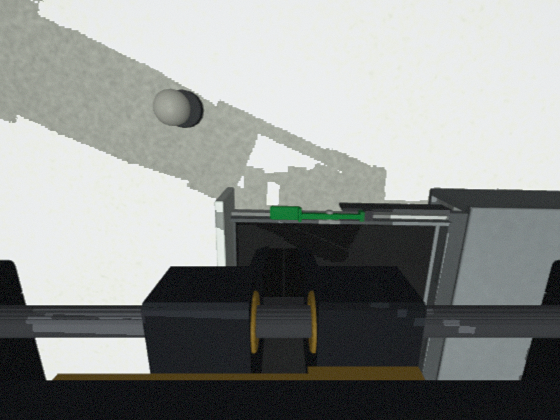

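View pics/s21.png

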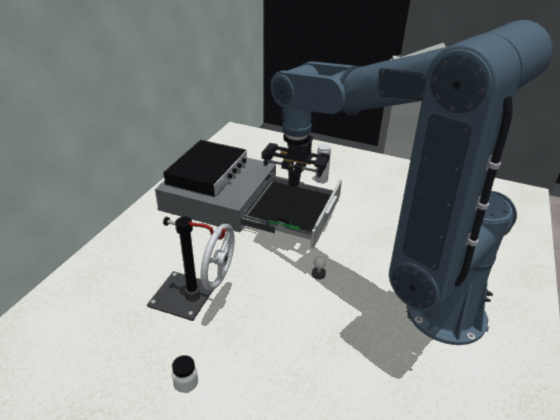

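```bash
python3 -c "
from h import *
W=load('w21')
im=W['img'][180:240,210:390]; cv2.imwrite('pics/w21c.png',cv2.resize(im,None,fx=4.4,fy=4.4,interpolation=cv2.INTER_CUBIC)[:,:,::-1])
"
```

```text
(no output)
```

View pics/w21c.png

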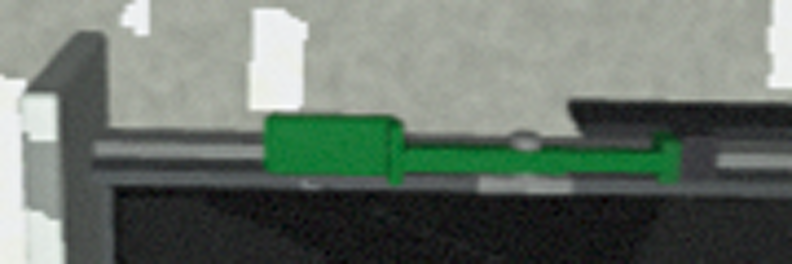

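```bash
python3 -c "
from h import *
W=load('w21')
for n,u,v,z in [('left',270.4,213,.073),('top',285,206.6,.073),('bot',285,219.3,.073),('ridgeL',298.4,214,.08),('ridgeR',301.8,214,.08),('panel top corner out',215.5,201.5,.09),('panel in',234,188,.09),('unit',430,190,.096),('unitfront',461,210,.096)]: print(n,atz(W,u,v,z))
"
```

```text
left [ 0.49715778 -0.10703645  0.073     ]
top [ 0.51304363 -0.09897523  0.073     ]
bot [ 0.51368085 -0.11370351  0.073     ]
ridgeL [ 0.52786008 -0.10475173  0.08      ]
ridgeR [ 0.5315557  -0.10459584  0.08      ]
panel top corner out [ 0.44016036 -0.0917355   0.09      ]
panel in [ 0.45947527 -0.07654761  0.09      ]
unit [ 0.65822693 -0.06895645  0.096     ]
unitfront [ 0.69373771 -0.08852572  0.096     ]
```

>>> move_arm --targets '[-8,-1,8,0,0,0,1,-10,-1,16,0,0,0,1,-6,-1,22,0,0,0,1,-2,-1,26,0,0,0,1,0,0,28,0,0,0,1,0,0,26,0,0,0,1,0,0,20,0,0,0,1,0,0,14,0,0,0,1,0,0,8,0,0,0,1,0,0,4,0,0,0,1,0,0,0,0,0,0,1]'

```text
t: 24.23
tool_pos: [0.5084, -0.1059, 0.2483]
eef_rot: [0.692, 0.722, -0.0, -0.0]
ft_force: [-0.0, -0.3, 0.7]
gripper_width: 0.0004
```

```bash
python3 -c "
from h import *
need([.507,-.106,.092]); snap('wrist','w22');view('side','s22',240,150,350,250,7)"
```

```text
t 24.23 tcp [ 0.5084 -0.1059  0.2483] grasp [ 0.5083 -0.1059  0.1013] th 92.49 zt [-0.001  0.    -1.   ] F [-0.  -0.3  0.7] w 0.4 j [-0.43  0.26  1.86 -0.    1.02 -0.48]
tool-frame mm [-0.  -1.3  9.3]
```

View pics/s22c.png

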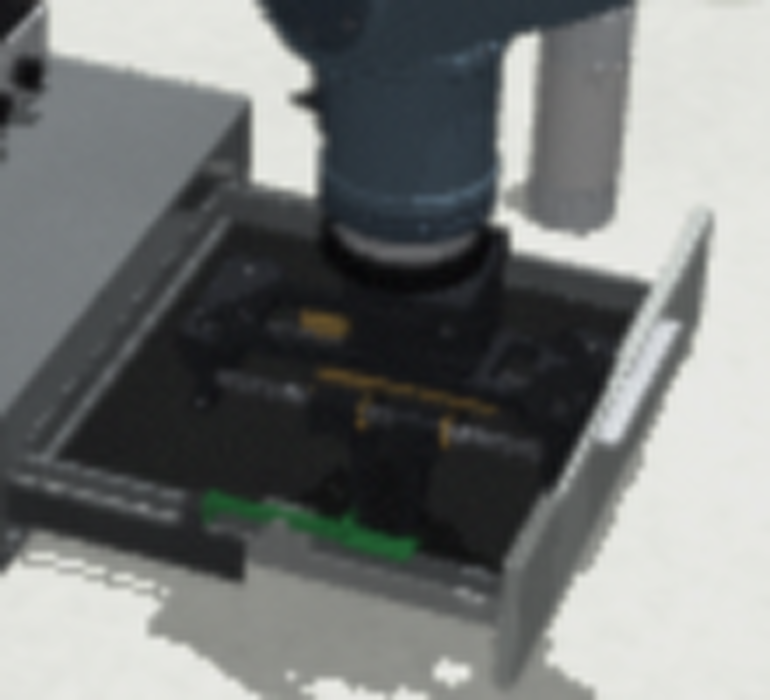

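View pics/w22.png

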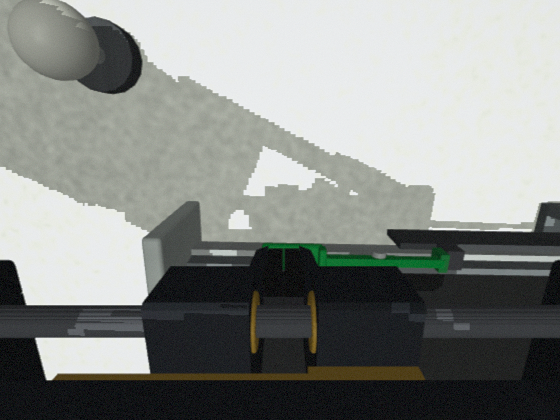

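>>> move_arm --targets '[0,-2,3,0,0,0,1,0,-1,4,0,0,0,1,0,0,3,0,0,0,1,0,0,2,0,0,0,1,0,0,2,0,0,0,1,0,0,0,0,0,0,1]'

```text
t: 24.83
tool_pos: [0.5053, -0.1063, 0.2345]
eef_rot: [0.692, 0.722, -0.0, -0.0]
ft_force: [-3.8, -0.7, 4.3]
gripper_width: 0.0003
```

>>> move_arm --targets '[0,0,2,0,0,0,1,0,0,2,0,0,0,1,0,0,2,0,0,0,1,0,0,1,0,0,0,1,0,0,0,0,0,0,1]'

```text
t: 25.25
tool_pos: [0.5056, -0.1063, 0.2278]
eef_rot: [0.692, 0.722, 0.0, 0.0]
ft_force: [-1.7, 0.4, 5.6]
gripper_width: 0.0004
```

```bash
python3 -c "
from h import *
st(); snap('wrist','w23');view('side','s23',240,150,350,250,7)"
```

```text
t 25.25 tcp [ 0.5056 -0.1063  0.2278] grasp [ 0.5057 -0.1063  0.0808] th 92.46 zt [ 0. -0. -1.] F [-1.7  0.4  5.6] w 0.4 j [-0.44  0.29  1.88  0.    0.97 -0.48]
```

View pics/w23.png

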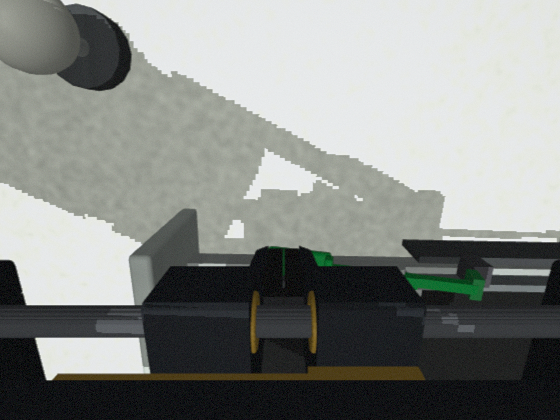

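>>> move_arm --targets '[0,1,1,0,0,0,1,0,1,0,0,0,0,1,0,2,0,0,0,0,1,0,2,0,0,0,0,1,0,3,0,0,0,0,1,0,3,0,0,0,0,1,0,3,0,0,0,0,1,0,3,0,0,0,0,1]'

```text
t: 26.02
tool_pos: [0.5239, -0.1057, 0.2272]
eef_rot: [0.692, 0.722, 0.0, 0.001]
ft_force: [-2.8, -1.3, 5.7]
gripper_width: 0.0003
```

```bash
python3 -c "
from h import *
st(); snap('wrist','w24')"
```

```text
t 26.02 tcp [ 0.5239 -0.1057  0.2272] grasp [ 0.524  -0.1058  0.0802] th 92.47 zt [ 0.001 -0.001 -1.   ] F [-2.8 -1.3  5.7] w 0.3 j [-0.42  0.33  1.83 -0.    0.98 -0.46]
```

View pics/w24.png

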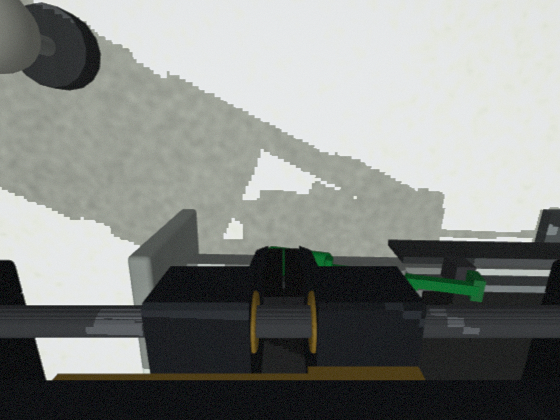

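>>> move_arm --targets '[0,4,0,0,0,0,1,0,5,0,0,0,0,1,0,6,0,0,0,0,1,0,7,0,0,0,0,1,0,7,0,0,0,0,1,0,7,0,0,0,0,1,0,7,0,0,0,0,1,0,6,0,0,0,0,1,0,5,0,0,0,0,1,0,4,0,0,0,0,1,0,2,0,0,0,0,1,0,1,0,0,0,0,1]'

```text
t: 27.07
tool_pos: [0.5852, -0.1038, 0.2275]
eef_rot: [0.692, 0.722, -0.0, 0.001]
ft_force: [-2.4, -4.6, 5.4]
gripper_width: 0.0006
```

```bash
python3 -c "
from h import *
st(); snap('wrist','w25');view('side','s25',200,140,350,250,5)"
```

```text
t 27.07 tcp [ 0.5852 -0.1038  0.2275] grasp [ 0.5855 -0.1041  0.0805] th 92.46 zt [ 0.002 -0.002 -1.   ] F [-2.4 -4.6  5.4] w 0.6 j [-0.37  0.44  1.68 -0.    1.03 -0.42]
```

View pics/s25c.png

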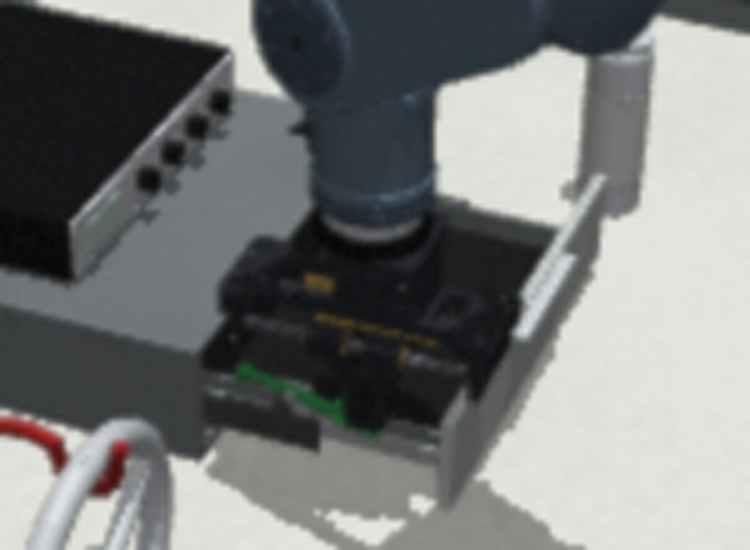

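>>> move_arm --targets '[0,-1,-3,0,0,0,1,0,-2,-8,0,0,0,1,0,0,-16,0,0,0,1,-4,-4,-18,0,0,0,1,-10,-10,-12,0,0,0,1,-18,-16,-5,0,0,0,1,-24,-20,0,0,0,0,1,-26,-22,0,0,0,0,1,-24,-20,0,0,0,0,1,-18,-14,0,0,0,0,1,-12,-8,0,0,0,0,1,-6,-4,0,0,0,0,1]'

```text
t: 28.17
tool_pos: [0.4684, -0.2511, 0.2886]
eef_rot: [0.692, 0.721, -0.0, -0.0]
ft_force: [-0.1, -0.3, 0.5]
gripper_width: 0.0002
```

```bash
python3 -c "
from h import *
need([.468,-.25,.078]); snap('wrist','w26');view('side','s26',200,140,350,250,5)"
```

```text
t 28.17 tcp [ 0.4684 -0.2511  0.2886] grasp [ 0.4683 -0.251   0.1416] th 92.35 zt [-0.  0. -1.] F [-0.1 -0.3  0.5] w 0.2 j [-0.72  0.22  1.81  0.    1.11 -0.76]
tool-frame mm [ 1.  -0.2 63.6]
```

View pics/w26.png

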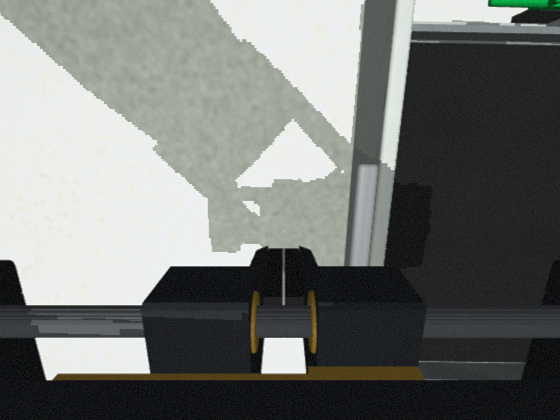

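View pics/s26c.png

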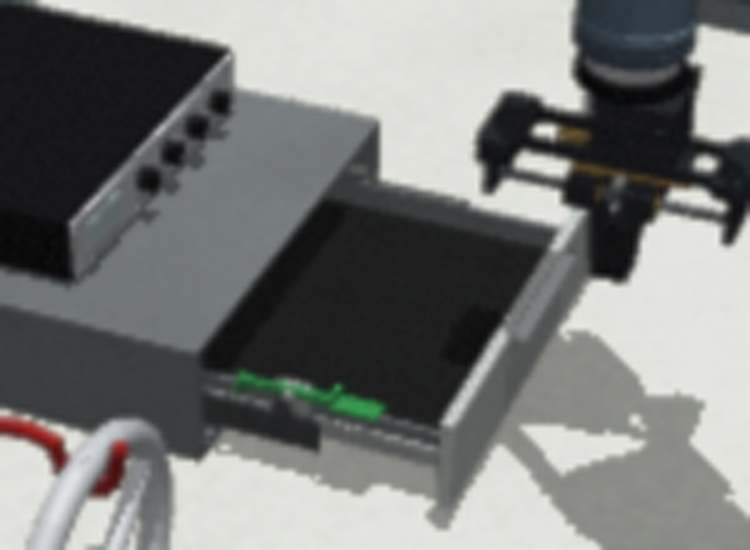

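>>> move_arm --targets '[0,0,6,0,0,0,1,0,0,12,0,0,0,1,0,0,16,0,0,0,1,0,0,14,0,0,0,1,0,1,9,0,0,0,1,0,4,4,0,0,0,1,0,5,0,0,0,0,1,0,4,0,0,0,0,1,0,3,0,0,0,0,1,0,2,0,0,0,0,1,0,2,0,0,0,0,1,0,2,0,0,0,0,1]'

```text
t: 29.27
tool_pos: [0.4929, -0.249, 0.2282]
eef_rot: [0.692, 0.722, 0.0, 0.0]
ft_force: [-0.6, -0.1, 0.7]
gripper_width: 0.0005
```

```bash
python3 -c "
from h import *
st(); snap('wrist','w27')"
```

```text
t 29.27 tcp [ 0.4929 -0.249   0.2282] grasp [ 0.493  -0.2491  0.0812] th 92.47 zt [ 0.001 -0.001 -1.   ] F [-0.6 -0.1  0.7] w 0.5 j [-0.68  0.36  1.79  0.    1.   -0.73]
```

View pics/w27.png

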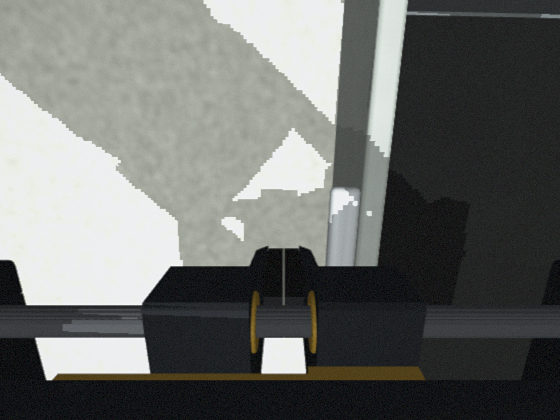

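>>> move_arm --targets '[0,2,0,0,0,0,1,0,2,0,0,0,0,1,0,2,0,0,0,0,1,0,2,0,0,0,0,1,0,3,0,0,0,0,1,0,4,0,0,0,0,1,0,5,0,0,0,0,1,0,6,0,0,0,0,1,0,6,0,0,0,0,1,0,6,0,0,0,0,1,0,6,0,0,0,0,1,0,6,0,0,0,0,1]'

```text
t: 30.32
tool_pos: [0.5432, -0.2467, 0.2276]
eef_rot: [0.692, 0.722, -0.0, -0.0]
ft_force: [-3.0, -1.9, 0.2]
gripper_width: 0.0004
```

```bash
python3 -c "
from h import *
st(); snap('wrist','w28');view('side','s28',160,140,350,280,4)"
```

```text
t 30.32 tcp [ 0.5432 -0.2467  0.2276] grasp [ 0.5431 -0.2467  0.0806] th 92.47 zt [-0.  0. -1.] F [-3.  -1.9  0.2] w 0.4 j [-0.63  0.44  1.67 -0.    1.03 -0.67]
```

View pics/s28c.png

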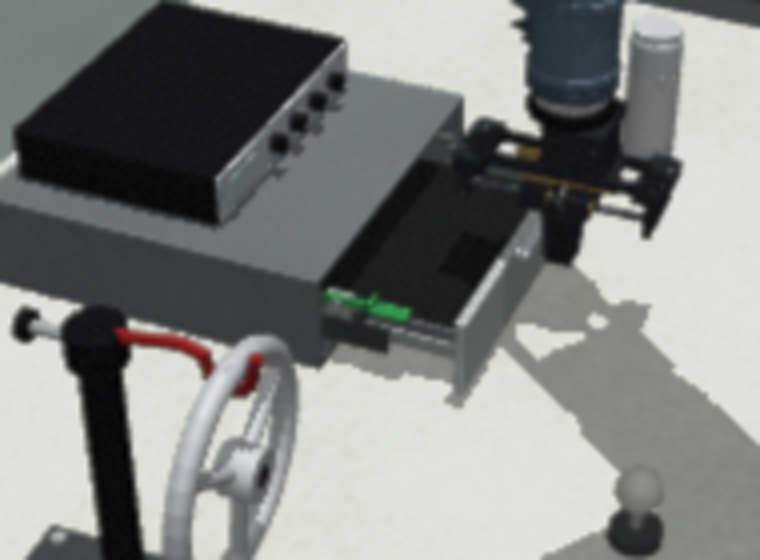

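>>> move_arm --targets '[0,6,0,0,0,0,1,0,7,0,0,0,0,1,0,8,0,0,0,0,1,0,8,0,0,0,0,1,0,8,0,0,0,0,1,0,8,0,0,0,0,1,0,8,0,0,0,0,1,0,8,0,0,0,0,1,0,8,0,0,0,0,1,0,7,0,0,0,0,1,0,6,0,0,0,0,1,0,5,0,0,0,0,1]'

```text
t: 31.42
tool_pos: [0.6302, -0.243, 0.2278]
eef_rot: [0.692, 0.722, 0.0, 0.0]
ft_force: [-3.1, -2.4, -0.1]
gripper_width: 0.0002
```

>>> move_arm --targets '[0,4,0,0,0,0,1,0,3,0,0,0,0,1,0,3,0,0,0,0,1,0,2,0,0,0,0,1,0,2,0,0,0,0,1,0,2,0,0,0,0,1]'

```text
t: 31.92
tool_pos: [0.6455, -0.2424, 0.2278]
eef_rot: [0.692, 0.722, -0.0, 0.0]
ft_force: [-3.3, -2.1, -0.3]
gripper_width: 0.0003
```

```bash
python3 -c "
from h import *
st(); snap('wrist','w29');view('side','s29',160,120,350,260,4)"
```

```text
t 31.92 tcp [ 0.6455 -0.2424  0.2278] grasp [ 0.6455 -0.2425  0.0808] th 92.46 zt [ 0. -0. -1.] F [-3.3 -2.1 -0.3] w 0.3 j [-0.53  0.61  1.4  -0.    1.13 -0.57]
```

View pics/s29c.png

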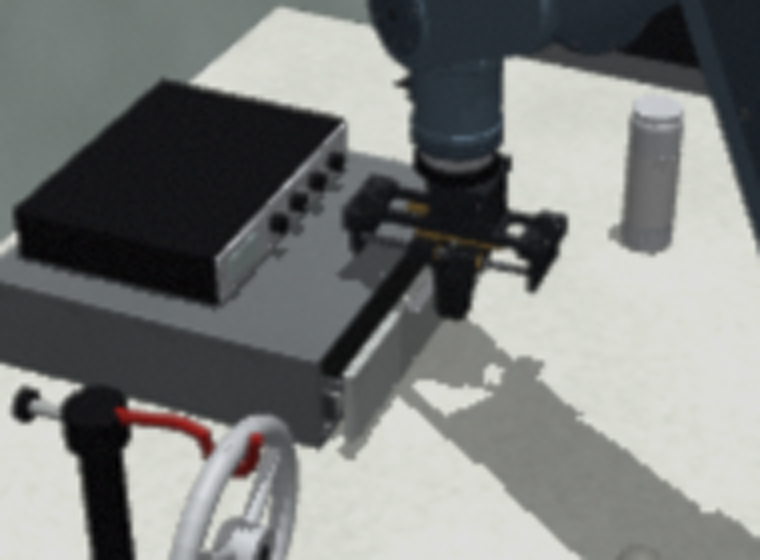

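View pics/w29.png

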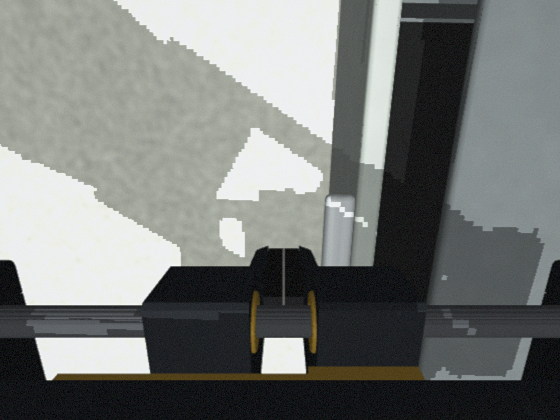

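>>> move_arm --targets '[0,2,0,0,0,0,1,0,2,0,0,0,0,1,0,2,0,0,0,0,1,0,2,0,0,0,0,1,0,2,0,0,0,0,1,0,2,0,0,0,0,1,0,2,0,0,0,0,1,0,2,0,0,0,0,1,0,2,0,0,0,0,1,0,2,0,0,0,0,1]'

```text
t: 32.85
tool_pos: [0.6656, -0.2416, 0.2278]
eef_rot: [0.692, 0.722, -0.0, 0.0]
ft_force: [-2.9, -1.2, 1.9]
gripper_width: 0.0004
```

```bash
python3 -c "
from h import *
st(); snap('wrist','w30')"
```

```text
t 32.85 tcp [ 0.6656 -0.2416  0.2278] grasp [ 0.6657 -0.2416  0.0808] th 92.46 zt [ 0. -0. -1.] F [-2.9 -1.2  1.9] w 0.4 j [-0.52  0.65  1.35 -0.    1.15 -0.56]
```

View pics/w30.png

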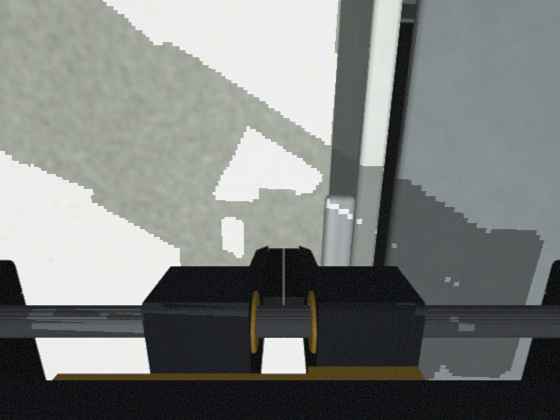

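>>> move_arm --targets '[0,1,0,0,0,0,1,0,1,0,0,0,0,1,0,1,0,0,0,0,1,0,1,0,0,0,0,1,0,0.5,0,0,0,0,1,0,0.5,0,0,0,0,1,0,0.5,0,0,0,0,1]'

```text
t: 33.48
tool_pos: [0.6697, -0.2414, 0.2277]
eef_rot: [0.692, 0.722, -0.001, -0.002]
ft_force: [-13.1, -0.4, 8.8]
gripper_width: 0.0001
```

>>> move_arm --targets '[0,0.5,0,0,0,0,1,0,0.5,0,0,0,0,1,0,0.5,0,0,0,0,1,0,0.5,0,0,0,0,1]'

```text
t: 33.82
tool_pos: [0.6705, -0.2415, 0.2277]
eef_rot: [0.692, 0.722, -0.003, -0.004]
ft_force: [-22.2, -0.7, 13.6]
gripper_width: 0.0006
```

```bash
python3 -c "
from h import *
st(); snap('wrist','w31')"
```

```text
t 33.82 tcp [ 0.6705 -0.2415  0.2277] grasp [ 0.6692 -0.2413  0.0807] th 92.46 zt [-0.009  0.001 -1.   ] F [-22.2  -0.7  13.6] w 0.6 j [-0.51  0.66  1.33 -0.    1.16 -0.55]
```

View pics/w31.png

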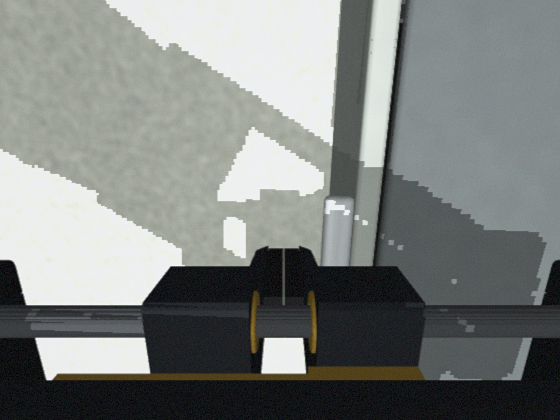

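>>> move_arm --targets '[0,-1,0,0,0,0,1,0,-2,0,0,0,0,1,0,-4,0,0,0,0,1,0,-8,0,0,0,0,1,0,-12,0,0,0,0,1,0,-16,0,0,0,0,1,0,-16,-5,0,0,0,1,0,-12,-12,0,0,0,1,0,-8,-20,0,0,0,1,0,-2,-25,0,0,0,1,0,0,-25,0,0,0,1,0,0,-20,0,0,0,1]'

```text
t: 34.87
tool_pos: [0.5917, -0.2445, 0.3366]
eef_rot: [0.692, 0.722, 0.0, 0.001]
ft_force: [0.7, 0.1, -0.1]
gripper_width: 0.0007
```

>>> move_arm --targets '[0,0,-15,0,0,0,1,0,0,-8,0,0,0,1,0,0,0,0,0,0,1,0,0,0,0,0,0,1,0,0,0,0,0,0,1]'

```text
t: 35.28
tool_pos: [0.5916, -0.2443, 0.3561]
eef_rot: [0.692, 0.722, -0.0, -0.001]
ft_force: [0.7, 0.6, -0.6]
gripper_width: 0.0002
```

```bash
python3 -c "
from h import *
st(); snap('wrist','w32'); snap('scene','a32');view('side','s32',140,120,350,310,3.5)"
```

```text
t 35.28 tcp [ 0.5916 -0.2443  0.3561] grasp [ 0.5913 -0.2441  0.2091] th 92.47 zt [-0.002  0.001 -1.   ] F [ 0.7  0.6 -0.6] w 0.2 j [-0.58  0.37  1.48  0.    1.3  -0.62]
```

View pics/s32c.png

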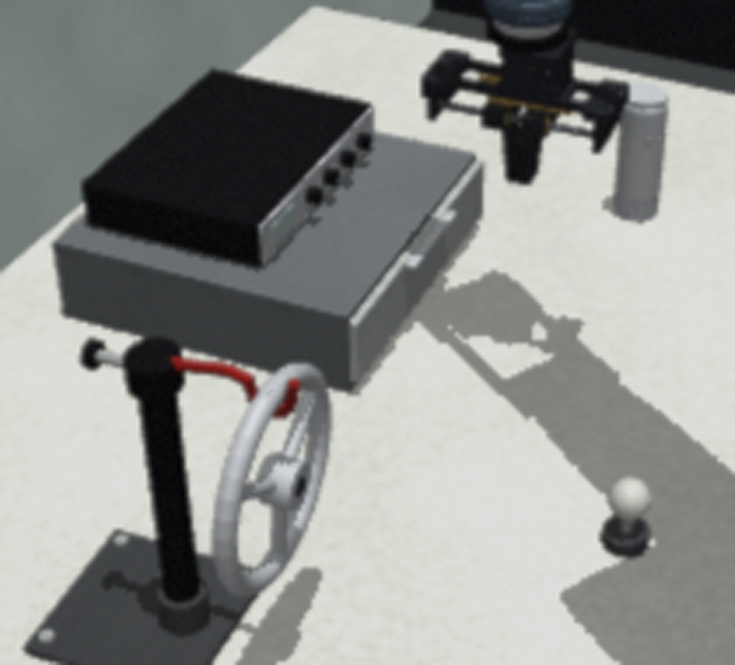

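View pics/w32.png

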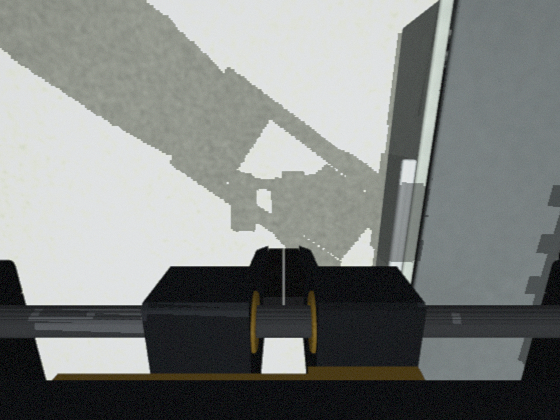

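View pics/a32.png

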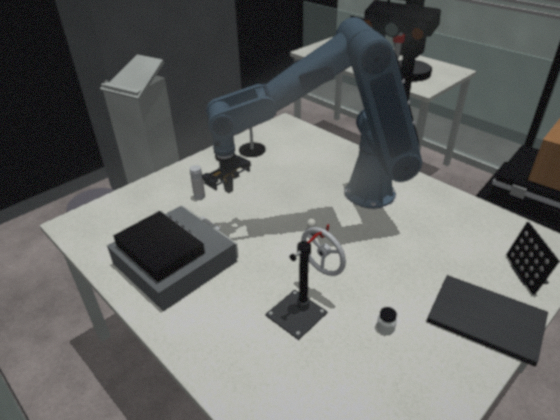

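```bash
python3 -c "
from h import *
d=np.abs(load('s20')['img'][200:295,195:240].astype(int)-load('s32')['img'][200:295,195:240]).mean(); print(d)
print(workorder.hand_in())"
```

```text
15.812163742690059
the job is handed in; nothing more can be done
None
```

The wheel hangs by its rim in the red J-hook, the tray is fully home, and the job was handed in at about 35 s of the 72 s allowed.

**Wheel:** I picked it up by the rim and tipped it upright against the far wall of the tray. I carried it over the hook tip and lowered it until its centre sat under the hook, within about 1 mm by my measurement. Only then did I open the gripper, slowly. The later pictures show it hanging in the trough.

**Tray:** I pressed the green lever to release the lock and eased the tray in about 80 mm by the tab's ridge. I pushed the rest of the way on the front panel's lip, slowing to 0.5–1 mm per step at the end. The last pictures show the front panel flush against the unit. The ball, the spray can and the jar look unmoved, and the arm touches nothing.

**Not clean or not confirmed:**
- **Grip force:** it could not be set, so the wheel first hung slanted, at about 52°. Pushing it upright against the tray wall took about 20 N for a moment, and the rim ended about 12 mm below the grasp point.
- **Tray stop:** I kept pushing gently against the stop, which reached 22 N on the tool in x (about 26 N in all) before I backed off.
- **Swing check:** a pixel comparison of the hanging wheel across about 13 s gave a mean difference of 15.8 grey levels. The moved arm and its shadow change that image region too, so the number proves nothing; the judgement that it is not swinging rests on the pictures alone.

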